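# Slide the spindle through the label-roll holder and seat it in its brake

### The job

Fit the steel spindle to the label-roll holder: lift it from its rest by the shaft, enter its round nose in the funnel of the holder and push it about halfway in, then let go. Take it again by the black handle and push it fully home, right through the drag of the friction brake until it bears firmly on the stop behind, without ever ramming it; let go and leave it there, and leave the other things on the bench alone.

Things in the scene. Friction and masses are not known exactly. Their poses are not given: they have to be found in the camera images.
- spindle: Loose round steel rod 225 mm long, 0.28 kg, starting on the rest: shaft 16 mm in diameter with a hemispherical nose, then a black handle 24 mm in diameter. Origin on its axis, 100 mm behind the nose's end; centre of mass 20 mm ahead of it; x along the rod towards the nose (it may be rolled about x). Shaft from x = -70 to +100 mm, handle from -125 to -70 mm. Its middle lies free between the rest's notches.
- tip (a point): The very end of the spindle's round nose, on its axis.
- handle (a point): Middle of the spindle's black handle, on its axis, 97.5 mm behind the spindle's origin. Let go half-way in, the spindle stays but droops in the bore by up to about 0.05 rad; pushed on askew it wedges, so bring it level and in line first.
- rest: Fixed grey plastic rest, base 150 x 70 x 8 mm, with two V notches 12 mm wide, 104 mm apart along its x axis, tops 43 mm above the bench; the spindle lies in them along the rest's x axis, its axis 40 mm above the bench, and lifts straight out. Origin at the centre of its underside.
- holder: Fixed label-roll holder: base 200 x 110 x 10 mm, two cheeks 70 wide and 95 mm tall, between them a label roll 70 mm in diameter (part of it, top 105 mm above the bench), a round brake housing at the far end. A level bore 18 mm wide, 180 mm deep, runs along its x axis 70 mm above the bench. Origin: centre of its underside; x: the way the spindle goes in. Spoilt if the spindle presses on it with over 25 N.
- mouth (a point): Centre of the bore's mouth, at the front plane of its funnel, with the holder's axes; 85 mm before the holder's origin. The funnel narrows from about 32 mm to the bore's 18 mm over the first 12 mm, at the end of a snout 31 mm in diameter that stands 40 mm out of the near cheek.
- brake (a joint): Travel in m of the friction brake cup, unseen in the bore: 0 to 0.005 at the start, 0.020 when bottomed on its rubber-backed stop (about 5 N per mm). The nose meets the cup 105 to 146 mm from the mouth; the cup gives way at a drag of about 6 N and stays where pushed. The stop is set differently on each holder: home is 125 to 163 mm from the mouth. Seat it with a firm 10 to 20 N.
- tape: Bystander: cardboard-brown tape roll, 100 mm in diameter, 48 mm tall. Origin at the centre of its underside.
- bottle: Bystander: white bottle, 54 mm in diameter, 110 mm tall. Origin at the centre of its underside.
- jar: Bystander: clear jar with an amber lid, 64 mm in diameter, 60 mm tall. Origin at the centre of its underside.
- scanner: Bystander: black hand scanner lying flat, about 165 x 50 x 28 mm. Origin on its underside.
Mind the look-alikes: they are no part of the job. Of the things like the spindle, leave any that is green; of the rest the larger one is meant.

How it is judged:
By the outcome, as a careful person would: the job done as asked, in the order asked, and still so for the second after the job is handed in, with the robot touching nothing.
It also fails if it takes over 72 s, if anything falls off the work surface, if the arm or the gripper's body presses on something with over 40 N, if the wrist force passes 120 N, or if a joint passes its speed limit or range.

### The arm

A 6-joint arm with a two-finger parallel gripper is mounted at the origin on the work surface. World frame = base frame: x ahead of the robot, y to its left, z up, the work surface at z = 0. Lengths are in m, angles in rad, forces in N, time in s.
With the tool pointing down it reaches from about 0.325 to 0.9 m from the base axis. Payload 6.1 kg.
Tool frame: the origin (TCP) lies at the very end of the fingers, on their centre line; the grasp point (between the pads) lies 19 mm behind it (grip_depth is the distance from the TCP to the grasp point, in m); z points along the fingers, y is the direction in which the jaws open and shut (so a half turn about z gives the same grasp; the last joint's range is limited). The gripper opens to 87 mm and grips with 3 to 60 N. Pads are 19 mm wide; open, the fingers measure 117 mm over their backs; the gripper's body (75 mm by 190 mm) begins 51 mm behind the grasp point.
Start: joints at [-1.322, 0.22, 1.526, -0, 1.395, -0.126], TCP at [0.229, -0.582, 0.223] pointing down, gripper open.
Joint ranges: [-2.98, 2.98], [-0.91, 2.08], [0.09, 2.57], [-1.24, 4.39], [0.2, 2.65], [-2.68, 2.68]. Speed limits (rad/s): [2.57, 2.57, 3.01, 3.14, 3.14, 3.14].

### API

Orientations are given as [roll, pitch, yaw] about the fixed x, y, z axes, in that order (R = Rz(yaw) Ry(pitch) Rx(roll)).
In Python, from cell import * gives the robot as it stands. The module is installed in compiled form; this text tells all that it offers.
- The arm moves only by the tool move_arm, never from a script. Its argument "increments" is a list of rows, each an object with "xyz": the shift along the world's x, y, z in cm, a list of three; "rot": the turn, a rotation vector about the world's x, y, z in degrees, a list of three. A call has 1 to 12 rows; each row shifts and turns the pose as measured when the row begins; what a row does not reach is not made up. A row lasts 1/12 s, in which the tool goes at most 41.7 mm and 7.16 degrees, less where a joint would pass 70% of its speed; a pose out of reach is approached as far as the arm can. A call is refused whole if a number of a shift passes 4.17 or a number of a turn 7.16, either way. A call with a gripper value outside its range is refused whole. "jaw" is the closure, from -1 (fully open) to 1 (shut), set as the call begins (left out, the last holds). The fingers move at their own pace and stop on an object; the grip force is fixed at half the most. Time passes only in rows, so rows that do not move let the fingers close. It gives the time, the measured TCP pose, the force and the opening at its end, in the units of the state.
- get_obs(): the state, without advancing time (a new reading comes with each control period).
- camera(name): name is "side" or "top" or "wrist"; returns the picture (420x560x3 uint8, red, green, blue); there is no depth.
- camera_info(name): a dict with "camera_matrix" (3x3 intrinsics, pixels), "R" (3x3) and "t" (3): a world point X has camera coordinates R X + t. Camera axes: x right, y down, z forward; pixel columns grow to the right and rows downward; lengths in m; the calibration is good to about 2 mm. A picture is of the moment at which its call begins: read the wrist's pose just before it. camera_info takes no time and is no camera call; for the wrist camera it gives the pose at the moment of the call.
- sign_off(): hands the job in, once; it reports no verdict.
Trained networks look in the newest picture that a camera, given by its name, has taken for a name from the list of things; names that differ only in an ending like _2 or _b are one class to them, and where a whole thing is asked for, a point or a joint stands for the part that bears it (a point fixed in the world has none). Each returns a list of dicts, best first, with "p" (0 to 1); they miss things now and then, are a little off and sometimes report something else, mostly with a low value. They report only what shows in the picture. A call takes as long as a camera call. They do not tell look-alikes from the thing itself.
- cut_out(query, camera): "mask" (420x560 bool, what is visible of it) and "box" ([left, top, right, bottom] in pixels, round what is visible of it).
The state is a dict: "time_s": time; "qpos": joint angles; "qvel": joint speeds; "tau": joint torques, N m; "tool_pos": TCP position; "ee_rot": TCP orientation; "force": force on the tool from outside, world axes, zero at the start; "torque": the same for the moment, N m; "grip_width": finger opening in m.
Only numpy, scipy, OpenCV 4.12 (cv2) and the standard library are available. Lean on these libraries where they do the work, as an engineer would, in place of code of your own. Each camera call takes 0.05 s, during which the arm holds its last target.

## Working session

There is one attempt and no reset: what is moved stays moved. The work goes in short steps, Python scripts to look and compute and a tool call to move; the robot and the scene stay as the last step left them, time stands still between calls to the robot, and variables do not carry over. Pictures are saved under pics/ and viewed, and the job is handed in when it is done.

Besides the shell and the picture viewer there is one more tool, called after "Emit:" by a JSON object that holds its "method" and its "body". move_arm: Moves the arm, as the interface text tells. Its arguments: {"type":"object","properties":{"increments":{"type":"array","items":{"type":"object","properties":{"xyz":{"type":"array","items":{"type":"number"}},"rot":{"type":"array","items":{"type":"number"}}}}},"jaw":{"type":"number"}},"required":["increments"]}

```bash
mkdir -p pics
python3 - <<'E'
from cell import *
import cv2
print(get_obs())
for n in ("side","top","wrist"):
    im=camera(n); cv2.imwrite(f"pics/{n}0.png",im[:,:,::-1]); 
    i=camera_info(n); print(n,i)
E
```

```text
{'time_s': 0.0, 'qpos': array([-1.32211541e+00,  2.21187339e-01,  1.52760116e+00, -2.14811903e-05,
        1.39468045e+00, -1.26103485e-01]), 'qvel': array([0.00159169, 0.0010428 , 0.00063494, 0.00075785, 0.00140855,
       0.00121043]), 'tau': array([-1.86734942e-03, -4.94623518e+01, -3.87374675e+01,  6.97289128e-02,
        5.75960486e-02, -1.56475671e-04]), 'tool_pos': array([ 0.22863186, -0.58102806,  0.22146654]), 'ee_rot': array([-3.13972859e+00, -2.15007230e-04,  3.74787985e-01]), 'force': array([-0.8439224 , -0.28634062,  0.17183638]), 'torque': array([-0.02531337,  0.06708351, -0.01226972]), 'grip_width': 0.08699032989970414}
side {'camera_matrix': array([[410.64384337,   0.        , 275.5302059 ],
       [  0.        , 410.64384337, 205.80935448],
       [  0.        ,   0.        ,   1.        ]]), 'R': array([[-0.70541152, -0.70876605, -0.00672775],
       [-0.41128847,  0.41703538, -0.81050804],
       [ 0.5772663 , -0.56897467, -0.58568887]]), 't': array([0.34104968, 0.28733152, 0.86375801])}
top {'camera_matrix': array([[393.17814904,   0.        , 280.46295239],
       [  0.        , 393.17814904, 206.69008798],
       [  0.        ,   0.        ,   1.        ]]), 'R': array([[-0.00385082, -0.99995451, -0.00872586],
       [-0.98611205,  0.00524606, -0.16599849],
       [ 0.16603671,  0.00796545, -0.9860874 ]]), 't': array([-0.0365446 ,  0.52240156,  1.08037622])}
wrist {'camera_matrix': array([[352.63471595,   0.        , 287.26667307],
       [  0.        , 352.63471595, 212.18460967],
       [  0.        ,   0.        ,   1.        ]]), 'R': array([[ 0.36581809, -0.9306858 , -0.00103729],
       [-0.88736027, -0.3491241 ,  0.30117125],
       [-0.28065795, -0.10925344, -0.95356951]]), 't': array([-0.6243752 , -0.03692357,  0.39078645])}
```

View pics/top0.png

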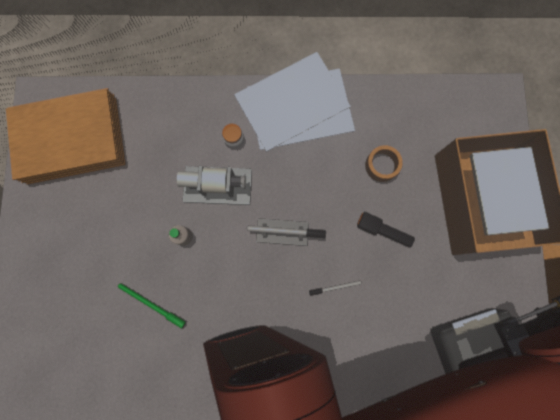

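View pics/side0.png

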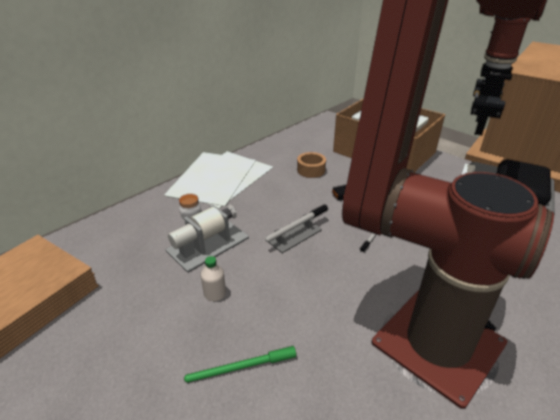

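View pics/wrist0.png

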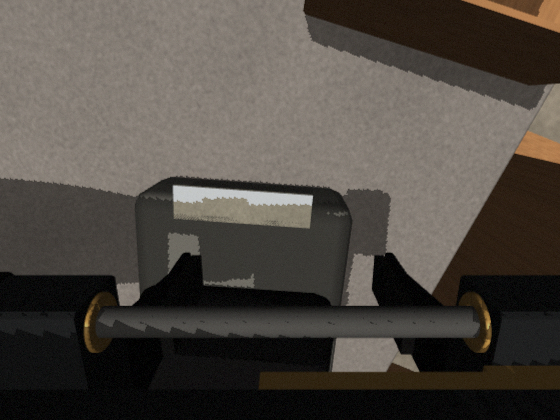

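Candidates for the spindle in the top picture: grey rod with black handle on the rest (250–325, 231), a green one (120–183, 305), a smaller loose one (310–360, 288). The one on the rest fits: it isn't green, and it is the larger of the other two. I'll confirm that in a crop.

```bash
cat > h.py <<'E'
import numpy as np, cv2
from cell import *
def P(n):
    i=camera_info(n); return i["camera_matrix"],np.array(i["R"]),np.array(i["t"])
def proj(c,X):
    K,R,t=c; p=K@(R@np.asarray(X,float)+t); return p[:2]/p[2]
def ray(c,uv):
    K,R,t=c; d=R.T@np.linalg.solve(K,[uv[0],uv[1],1.]); return -R.T@t,d/np.linalg.norm(d)
def atz(c,uv,z):
    o,d=ray(c,uv); return o+d*(z-o[2])/d[2]
def tri(obs):
    A=np.zeros((3,3));b=np.zeros(3)
    for c,uv in obs:
        o,d=ray(c,uv);M=np.eye(3)-np.outer(d,d);A+=M;b+=M@o
    return np.linalg.solve(A,b)
E
python3 - <<'E'
from h import *
im=camera("top"); 
cv2.imwrite("pics/topcrop.png",cv2.resize(im[150:330,110:370,::-1],None,fx=3,fy=3,interpolation=cv2.INTER_CUBIC))
c=P("top")
for q in ("spindle","holder","rest","mouth","handle"):
    for r in cut_out(q,"top"):
        m=r["mask"]; ys,xs=np.nonzero(m); 
        print(q,round(r["p"],2),r["box"],xs.mean().round(1),ys.mean().round(1),m.sum())
for uv in [(250,231),(325,234)]: print(atz(c,uv,.04))
for uv in [(179,179),(246,182)]: print(atz(c,uv,.07))
E
```

```text
spindle 0.92 [120.3, 280.7, 186.2, 326.3] 153.9 306.2 541
spindle 0.73 [248.9, 226.5, 325.3, 237.7] 288.9 230.8 551
spindle 0.54 [308.0, 282.6, 362.4, 295.1] 331.8 287.8 208
holder 0.62 [176.4, 166.5, 253.1, 208.8] 215.5 184.6 2612
rest 0.84 [257.6, 218.9, 310.2, 245.9] 281.7 232.1 839
rest 0.56 [223.3, 122.6, 243.1, 150.4] 232.6 135.5 443
mouth 0.91 [178.7, 166.8, 249.7, 205.5] 215.1 184.8 2438
handle 0.9 [114.4, 280.1, 184.7, 331.0] 152.6 305.5 505
handle 0.75 [245.5, 222.5, 329.1, 239.3] 288.7 230.8 541
handle 0.52 [311.2, 279.5, 358.0, 295.8] 331.4 287.9 176
[0.45327085 0.04787381 0.04      ]
[ 0.44373114 -0.16471791  0.04      ]
[0.59876288 0.24770206 0.07      ]
[0.58894275 0.05783799 0.07      ]
```

View pics/topcrop.png

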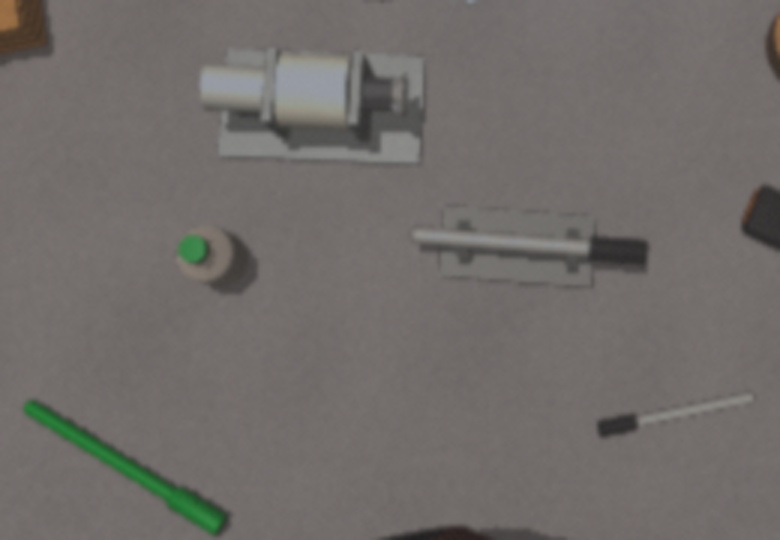

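The crop confirms it: the large grey rod with the black handle lies on the rest, nose at left. The holder's snout and funnel face right (image), so it goes in along about +y. The small loose rod and the green one stay. Next I move the wrist camera over the work.

Emit:
{"method": "move_arm", "body": {"increments": [{"xyz":[1.7,3.6,0.5],"rot":[0,0,4.1]},{"xyz":[1.7,3.6,0.5],"rot":[0,0,4.1]},{"xyz":[1.7,3.6,0.5],"rot":[0,0,4.1]},{"xyz":[1.7,3.6,0.5],"rot":[0,0,4.1]},{"xyz":[1.7,3.6,0.5],"rot":[0,0,4.1]},{"xyz":[1.7,3.6,0.5],"rot":[0,0,4.1]},{"xyz":[1.7,3.6,0.5],"rot":[0,0,4.1]},{"xyz":[1.7,3.6,0.5],"rot":[0,0,4.1]},{"xyz":[1.7,3.6,0.5],"rot":[0,0,4.1]},{"xyz":[1.7,3.6,0.5],"rot":[0,0,4.1]},{"xyz":[1.7,3.6,0.5],"rot":[0,0,4.1]},{"xyz":[1.7,3.6,0.5],"rot":[0,0,4.1]}], "jaw": -1}}

```text
time_s: 1.45
tool_pos: [0.4315, -0.1374, 0.2819]
ee_rot: [3.14, 0.002, 1.259]
force: [0.5, -0.6, 0.7]
grip_width: 0.0868
```

Emit:
{"method": "move_arm", "body": {"increments": [{"xyz":[1.4,3.5,0.5],"rot":[0,0,4]},{"xyz":[1.4,3.5,0.5],"rot":[0,0,4]},{"xyz":[1.4,3.5,0.5],"rot":[0,0,4]},{"xyz":[1.4,3,0.4],"rot":[0,0,3]},{"xyz":[0.5,0.5,0],"rot":[0,0,0.5]},{"xyz":[0,0,0],"rot":[0,0,0]},{"xyz":[0,0,0],"rot":[0,0,0]}]}}

```text
time_s: 2.03
tool_pos: [0.4963, 0.0177, 0.3054]
ee_rot: [3.131, 0.0, 1.557]
force: [-0.6, -0.8, -0.3]
grip_width: 0.0868
```

```bash
cat > shot.py <<'E'
from h import *
import sys,pickle
tag=sys.argv[1]
o=get_obs(); c=P("wrist"); im=camera("wrist"); cv2.imwrite(f"pics/w{tag}.png",im[:,:,::-1])
pickle.dump((c,o,im),open(f"w{tag}.pkl","wb"))
print(o["time_s"],o["tool_pos"],o["ee_rot"],o["qpos"])
res={}
for q in sys.argv[2:]:
    rs=cut_out(q,"wrist"); res[q]=rs
    for r in rs: print(q,round(r["p"],2),np.round(r["box"],1),r["mask"].sum())
pickle.dump(res,open(f"m{tag}.pkl","wb"))
E
python3 shot.py 1 spindle holder
```

```text
2.0333 [0.49632669 0.01773992 0.30536997] [3.13142418e+00 4.45156927e-04 1.55651151e+00] [-1.23669869e-01 -1.43353729e-01  1.74718942e+00  6.68192441e-04
  1.52760068e+00 -1.09412783e-01]
spindle 0.76 [129.8 264.6 150.3 296.1] 353
spindle 0.6 [243.8 141.8 263.9 308.1] 2301
holder 0.67 [317.1   0.  427.1 141.6] 13111
```

View pics/w1.png

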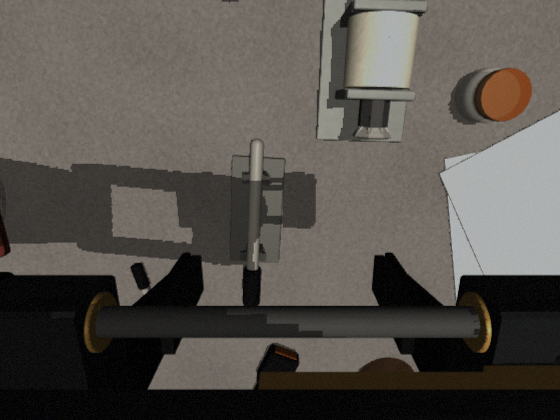

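The view shows the spindle at (258,142)–(250,305) with its nose up, and the funnel mouth at about (372,135). I take a second view shifted along −x and +y.

Emit:
{"method": "move_arm", "body": {"increments": [{"xyz":[3,2.8,0],"rot":[0,0,0]},{"xyz":[3,2.8,0],"rot":[0,0,0]},{"xyz":[3,1,0],"rot":[0,0,0]},{"xyz":[0,0,0],"rot":[0,0,0]},{"xyz":[0,0,0],"rot":[0,0,0]}]}}

```text
time_s: 2.6
tool_pos: [0.5867, 0.0757, 0.3019]
ee_rot: [3.137, 0.003, 1.537]
force: [0.2, -0.8, -0.7]
grip_width: 0.0868
```

```bash
python3 shot.py 2 spindle holder
```

```text
2.6 [0.58665153 0.07569348 0.30185389] [3.13718268 0.00321071 1.53687432] [-0.00300092  0.09746144  1.51695976 -0.00334933  1.52286309  0.03106728]
spindle 0.94 [181.4 192.2 201.7 348.3] 935
holder 0.88 [247.    0.  340.8 195.1] 16231
```

View pics/w2.png

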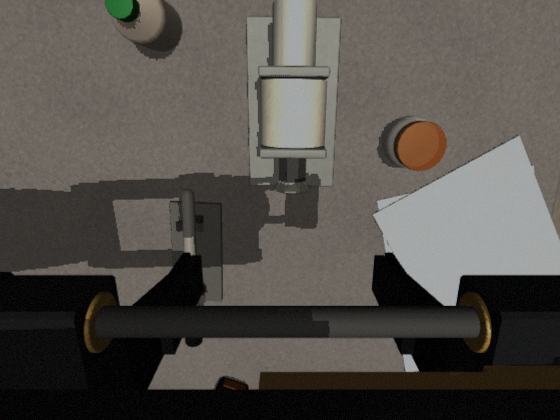

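Run:
```python
import cv2,numpy as np
a=cv2.imread("pics/w1.png");b=cv2.imread("pics/w2.png")
def cr(im,x,y,w,h,f):
    im=np.clip(im.astype(float)*1.6,0,255).astype(np.uint8)
    return cv2.resize(im[y:y+h,x:x+w],None,fx=f,fy=f,interpolation=cv2.INTER_CUBIC)
cv2.imwrite("pics/c1.png",np.hstack([cr(a,300,0,130,150,4)[:, :]  ,cr(a,230,130,50,150,4)]))
cv2.imwrite("pics/c2.png",np.hstack([cr(b,230,60,120,140,4),cr(b,160,180,70,140,4)]))
```

```text
(no output)
```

View pics/c1.png

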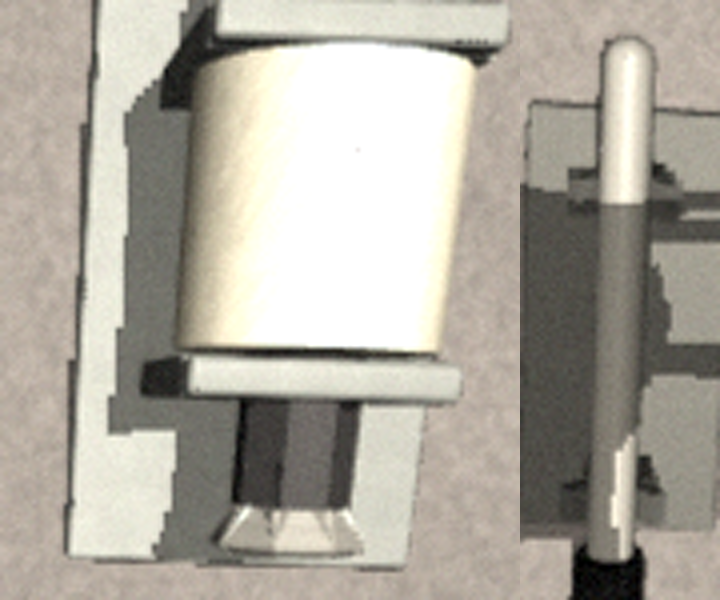

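View pics/c2.png

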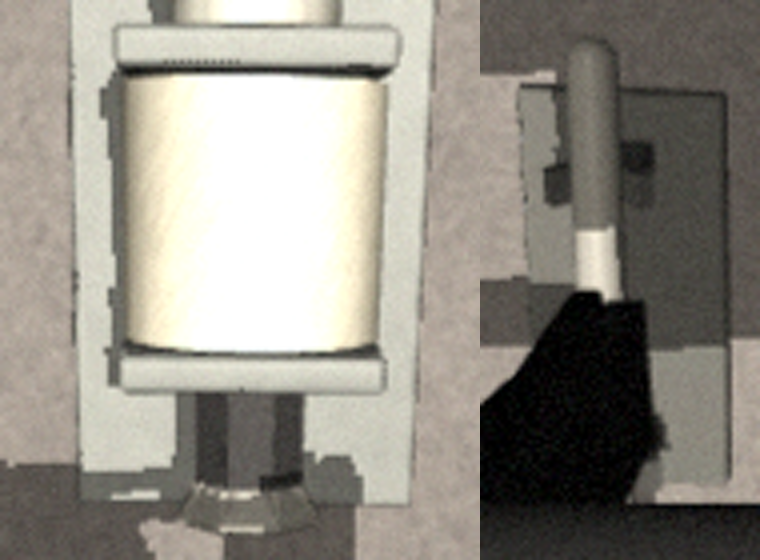

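```bash
cat > fit.py <<'E'
from h import *
import pickle
from scipy.optimize import least_squares
c1=pickle.load(open("w1.pkl","rb"))[0]; c2=pickle.load(open("w2.pkl","rb"))[0]
# holder
F=[((-.1,.055,.01),c1,(317.5,138.7)),((-.1,-.055,.01),c1,(401.2,142)),((-.1,.055,.01),c2,(250,185)),((-.1,-.055,.01),c2,(332.5,186.2)),
((.1,.055,.01),c2,(247,17)),((.1,-.055,.01),c2,(340,18)),
((-.045,.035,.095),c1,(347.5,98.7)),((-.045,-.035,.095),c1,(415,100.5)),((-.045,.035,.095),c2,(260.5,157.5)),((-.045,-.035,.095),c2,(326,157.5)),
((-.085,0,.07),c1,(372.6,137)),((-.085,0,.07),c2,(292.5,190))]
def T(p,X):
    c,s=np.cos(p[2]),np.sin(p[2]); return np.array([p[0]+c*X[0]-s*X[1],p[1]+s*X[0]+c*X[1],X[2]+p[3]])
def f(p): return np.concatenate([proj(c,T(p,X))-uv for X,c,uv in F])
r=least_squares(f,[.59,.15,1.5,0],loss="soft_l1"); p=r.x
print("holder",p,np.degrees(p[2])); print(np.round(f(p).reshape(-1,2),1))
print("mouth model",T(p,(-.085,0,.07)),"tri",tri([(F[-2][1],F[-2][2]),(F[-1][1],F[-1][2])]))
print("cheek tri",tri([(c1,(347.5,98.7)),(c2,(260.5,157.5))]),tri([(c1,(415,100.5)),(c2,(326,157.5))]))
print("base tri",tri([(c1,(317.5,138.7)),(c2,(250,185))]),tri([(c1,(401.2,142)),(c2,(332.5,186.2))]))
# spindle: centre of nose sphere S, yaw, pitch
S=[(c1,(256.4,180)),(c1,(253.1,260)),(c2,(188.25,205)),(c2,(188.75,230))]
def g(q):
    d=np.array([np.cos(q[3])*np.cos(q[4]),np.sin(q[3])*np.cos(q[4]),np.sin(q[4])]); tip=q[:3]
    out=[]
    for c,uv in S:
        a,b=proj(c,tip),proj(c,tip-.15*d); n=np.array([-(b-a)[1],(b-a)[0]]);n/=np.linalg.norm(n); out.append(n@(np.array(uv)-a))
    for c,uv in ((c1,(257.5,139.5)),(c2,(188,190))): out+=list(proj(c,tip)-uv)
    out.append(q[4]*200)
    # shaft-handle boundary in w1
    out.append(0.5*(proj(c1,tip-.17*d+np.array([0,0,.008]))[1]-(130+558/4)))
    return np.array(out)
r=least_squares(g,[.453,.048,.04,1.52,0]);q=r.x
print("tip",q,np.degrees(q[3])); print(np.round(g(q),2))
print("tip tri",tri([(c1,(257.5,139.5)),(c2,(188,190))]))
E
python3 fit.py
```

```text
holder [ 0.59611091  0.14648198  1.52914976 -0.00285037] 87.6138274604487
[[-0.8  3.4]
 [ 0.4  2.3]
 [ 0.2  2.8]
 [ 0.4  2.1]
 [-1.1  2.2]
 [ 1.1  2.1]
 [-0.6 -1.7]
 [ 0.6 -1.5]
 [-0.3 -1.2]
 [ 0.8 -0.7]
 [-1.1 -1.2]
 [ 0.1 -2.1]]
mouth model [0.59257198 0.06155568 0.06714963] tri [0.59224632 0.06084185 0.07386324]
cheek tri [0.55967745 0.10158089 0.09267251] [0.62862848 0.09893036 0.09176282]
base tri [0.53752145 0.05358147 0.01119276] [0.64632121 0.04711115 0.00660523]
tip [4.63367726e-01 5.67779025e-02 3.92500187e-02 1.49223457e+00
 3.71793303e-04] 85.49874317503067
[-0.39 -0.14  0.11  0.68  0.05 -0.12 -0.3  -0.16  0.07  0.7 ]
tip tri [0.46328203 0.05639109 0.03803826]
```

Emit:
{"method": "move_arm", "body": {"increments": [{"xyz":[-3,-2.7,0],"rot":[0,0,-0.6]},{"xyz":[-3,-2.7,-1],"rot":[0,0,-0.6]},{"xyz":[-2.6,-2.4,-2.5],"rot":[0,0,-0.6]},{"xyz":[-2,-1.8,-3],"rot":[0,0,-0.6]},{"xyz":[-1.3,-1.2,-3.5],"rot":[0,0,0]},{"xyz":[-0.6,-0.6,-3.5],"rot":[0,0,0]},{"xyz":[0,0,-2.5],"rot":[0,0,0]},{"xyz":[0,0,-0.5],"rot":[0,0,0]},{"xyz":[0,0,0],"rot":[0,0,0]},{"xyz":[0,0,0],"rot":[0,0,0]}]}}

```text
time_s: 3.58
tool_pos: [0.4495, -0.0479, 0.1381]
ee_rot: [3.122, 0.007, 1.481]
force: [0.1, -0.8, 0.5]
grip_width: 0.0871
```

```bash
python3 shot.py 3
```

```text
3.5833 [ 0.44946892 -0.04785771  0.13811329] [3.1224173  0.00693039 1.48084549] [-0.27838083 -0.14058665  2.06321009 -0.00345074  1.19883706 -0.18727466]
```

View pics/w3.png

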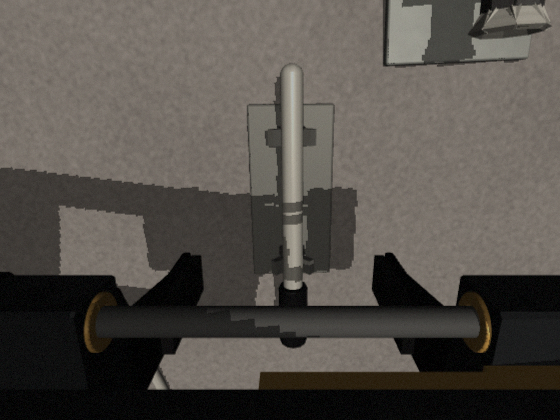

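Run:
```python
from h import *
import pickle
c,o,im=pickle.load(open("w3.pkl","rb"))
g=im.astype(int).sum(2)
for r in (80,100,115,160,180,240):
    row=im[r,260:325].astype(int).sum(1); d=np.abs(np.diff(row)); print(r,[(260+i,d[i]) for i in np.argsort(-d)[:5]])
for uv in [(291,65),(291.7,100),(292.3,180),(293,280)]: print(uv,atz(c,uv,.04),atz(c,uv,.044))
c1=pickle.load(open("w1.pkl","rb"))[0];c2=pickle.load(open("w2.pkl","rb"))[0]
print(tri([(c1,(257.5,139.5)),(c2,(188,190)),(c,(291,64.5))]))
print("tip z check", tri([(c1,(257.5,139.5)),(c,(291,64.5))]))
```

```text
80 [(np.int64(276), np.int64(141)), (np.int64(303), np.int64(73)), (np.int64(281), np.int64(56)), (np.int64(280), np.int64(55)), (np.int64(290), np.int64(48))]
100 [(np.int64(275), np.int64(92)), (np.int64(303), np.int64(78)), (np.int64(284), np.int64(51)), (np.int64(280), np.int64(49)), (np.int64(301), np.int64(45))]
115 [(np.int64(275), np.int64(165)), (np.int64(303), np.int64(88)), (np.int64(281), np.int64(57)), (np.int64(290), np.int64(54)), (np.int64(282), np.int64(51))]
160 [(np.int64(276), np.int64(147)), (np.int64(281), np.int64(73)), (np.int64(282), np.int64(52)), (np.int64(300), np.int64(52)), (np.int64(303), np.int64(45))]
180 [(np.int64(275), np.int64(83)), (np.int64(282), np.int64(63)), (np.int64(276), np.int64(55)), (np.int64(284), np.int64(54)), (np.int64(300), np.int64(50))]
240 [(np.int64(285), np.int64(99)), (np.int64(307), np.int64(82)), (np.int64(286), np.int64(67)), (np.int64(284), np.int64(51)), (np.int64(299), np.int64(49))]
(291, 65) [0.4624929  0.05659336 0.04      ] [0.4623452  0.05627795 0.044     ]
(291.7, 100) [0.46101371 0.03394815 0.04      ] [0.46088886 0.03398255 0.044     ]
(292.3, 180) [ 0.45653743 -0.02306984  0.04      ] [ 0.45648172 -0.02215465  0.044     ]
(293, 280) [ 0.44991179 -0.10693937  0.04      ] [ 0.44995844 -0.10472862  0.044     ]
[0.46306415 0.05662471 0.03816674]
tip z check [0.46291431 0.05679393 0.03877519]
```

Emit:
{"method": "move_arm", "body": {"increments": [{"xyz":[0.5,0.5,-2.5],"rot":[0.5,1.1,0.7]},{"xyz":[0,0,-3],"rot":[0,0,0]},{"xyz":[0,0,-2],"rot":[0,0,0]},{"xyz":[0,0,-0.5],"rot":[0,0,0]},{"xyz":[0,0,0],"rot":[0,0,0]},{"xyz":[0,0,0],"rot":[0,0,0]}]}}

```text
time_s: 4.13
tool_pos: [0.4677, -0.0445, 0.0707]
ee_rot: [3.117, 0.004, 1.497]
force: [-1.0, -0.5, -0.4]
grip_width: 0.0869
```

```bash
python3 -c "
from cell import *;o=get_obs();print(o['tool_pos'],o['ee_rot'])"
```

```text
[ 0.46774119 -0.04446742  0.07071512] [3.11677156 0.00438255 1.49678202]
```

Emit:
{"method": "move_arm", "body": {"increments": [{"xyz":[-0.6,0,-0.5],"rot":[0.2,1.3,0]},{"xyz":[-0.4,0,-0.5],"rot":[0,0.5,0]},{"xyz":[0,0,0],"rot":[0,0,0]},{"xyz":[0,0,0],"rot":[0,0,0]}]}}

```text
time_s: 4.47
tool_pos: [0.461, -0.0453, 0.0655]
ee_rot: [-3.14, 0.005, 1.498]
force: [0.7, -0.8, 0.4]
grip_width: 0.087
```

Emit:
{"method": "move_arm", "body": {"increments": [{"xyz":[-0.4,0.1,-1],"rot":[0,0,0]},{"xyz":[-0.4,0.1,-1],"rot":[0,0,0]},{"xyz":[-0.2,0,-1],"rot":[0,0,0]},{"xyz":[0,0,0],"rot":[0,0,0]},{"xyz":[0,0,0],"rot":[0,0,0]}]}}

```text
time_s: 4.88
tool_pos: [0.4496, -0.0431, 0.0327]
ee_rot: [-3.141, 0.005, 1.497]
force: [-0.1, -0.8, 0.8]
grip_width: 0.0871
```

Emit:
{"method": "move_arm", "body": {"increments": [{"xyz":[0.4,0,-0.6],"rot":[0,0,0]},{"xyz":[0.1,0,-0.5],"rot":[0,0,0]},{"xyz":[0,0,0],"rot":[0,0,0]},{"xyz":[0,0,0],"rot":[0,0,0]}]}}

```text
time_s: 5.22
tool_pos: [0.4549, -0.0431, 0.02]
ee_rot: [-3.14, 0.005, 1.497]
force: [0.0, -0.6, 0.2]
grip_width: 0.0871
```

```bash
python3 shot.py 4
```

```text
5.2167 [ 0.45485307 -0.04307465  0.01998152] [-3.14007554  0.00477384  1.49715445] [-0.26352606  0.08118143  2.10438982 -0.00608676  0.95661895 -0.18637135]
```

View pics/w4.png

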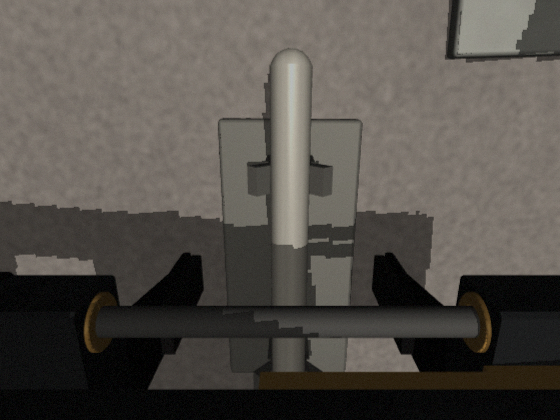

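Spindle lies centred between the open fingers (column 290), between the notches. Closing.

Emit:
{"method": "move_arm", "body": {"increments": [{"xyz":[0,0,0]},{"xyz":[0,0,0]},{"xyz":[0,0,0]},{"xyz":[0,0,0]},{"xyz":[0,0,0]},{"xyz":[0,0,0]},{"xyz":[0,0,0]},{"xyz":[0,0,0]},{"xyz":[0,0,0]}], "jaw": 1}}

```text
invalid input at $.increments[0]: expected keys xyz, rot
```

Emit:
{"method": "move_arm", "body": {"increments": [{"xyz":[0,0,0]},{"xyz":[0,0,0]},{"xyz":[0,0,0]}]}}

```text
invalid input at $.increments[0]: expected keys xyz, rot
```

Emit:
{"method": "move_arm", "body": {"increments": [{"xyz":[0,0,0],"rot":[0,0,0]},{"xyz":[0,0,0],"rot":[0,0,0]},{"xyz":[0,0,0],"rot":[0,0,0]},{"xyz":[0,0,0],"rot":[0,0,0]},{"xyz":[0,0,0],"rot":[0,0,0]},{"xyz":[0,0,0],"rot":[0,0,0]},{"xyz":[0,0,0],"rot":[0,0,0]},{"xyz":[0,0,0],"rot":[0,0,0]},{"xyz":[0,0,0],"rot":[0,0,0]}], "jaw": 1}}

```text
time_s: 6.02
tool_pos: [0.456, -0.0434, 0.0213]
ee_rot: [3.141, 0.005, 1.497]
force: [0.1, 0.8, -0.3]
grip_width: 0.0349
```

Emit:
{"method": "move_arm", "body": {"increments": [{"xyz":[0,0,0],"rot":[0,0,0]},{"xyz":[0,0,0],"rot":[0,0,0]},{"xyz":[0,0,0],"rot":[0,0,0]},{"xyz":[0,0,0],"rot":[0,0,0]},{"xyz":[0,0,0],"rot":[0,0,0]}]}}

```text
time_s: 6.43
tool_pos: [0.4555, -0.0433, 0.0213]
ee_rot: [-3.142, 0.005, 1.497]
force: [-0.8, 0.1, 0.9]
grip_width: 0.0153
```

Emit:
{"method": "move_arm", "body": {"increments": [{"xyz":[0,0,0],"rot":[0,0,0]},{"xyz":[0,0,0.8],"rot":[0,0,0]},{"xyz":[0,0,1.2],"rot":[0,0,0]},{"xyz":[0,0,1.2],"rot":[0,0,0]},{"xyz":[0,0,0.6],"rot":[0,0,0]},{"xyz":[0,0,0],"rot":[0,0,0]},{"xyz":[0,0,0],"rot":[0,0,0]}]}}

```text
time_s: 7.02
tool_pos: [0.4533, -0.0427, 0.0603]
ee_rot: [-3.138, 0.004, 1.497]
force: [-0.2, -0.6, -2.0]
grip_width: 0.015
```

```bash
python3 shot.py 5; python3 -c "
from h import *
cv2.imwrite('pics/s5.png',camera('side')[:,:,::-1])"
```

```text
7.0167 [ 0.45333265 -0.04271331  0.06032736] [-3.13757063  0.00449274  1.49743605] [-0.26348045  0.00509269  2.09037798 -0.00596493  1.04923025 -0.18713113]
```

View pics/w5.png

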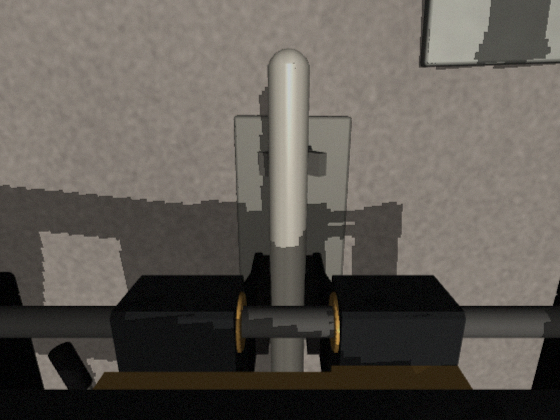

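View pics/s5.png

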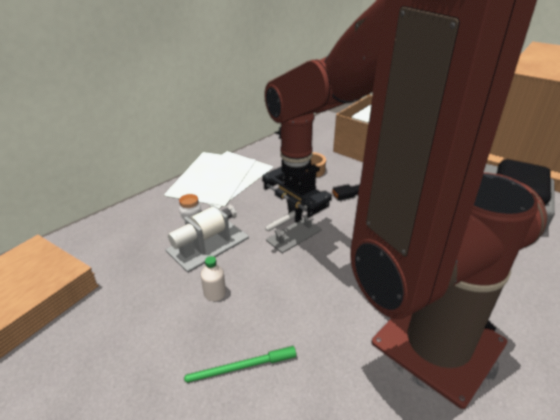

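Emit:
{"method": "move_arm", "body": {"increments": [{"xyz":[0,-2,0.4],"rot":[0,0,0]},{"xyz":[1,-1.5,0.4],"rot":[0,0,0.5]},{"xyz":[2,-0.3,0],"rot":[0,0,0.5]},{"xyz":[2.2,0,0],"rot":[0,0,0.5]},{"xyz":[2.2,0,0],"rot":[0,0,0.4]},{"xyz":[2.2,0,0],"rot":[0,0,0]},{"xyz":[2,0,0],"rot":[0,0,0]},{"xyz":[1,0,0],"rot":[0,0,0]},{"xyz":[0,0,0],"rot":[0,0,0]},{"xyz":[0,0,0],"rot":[0,0,0]}]}}

```text
time_s: 7.95
tool_pos: [0.5779, -0.0808, 0.0584]
ee_rot: [-3.122, 0.001, 1.532]
force: [-0.4, -0.4, -2.5]
grip_width: 0.0151
```

```bash
python3 shot.py 6 holder
```

```text
7.95 [ 0.57785722 -0.08084663  0.0583725 ] [-3.12177978e+00  7.82093406e-04  1.53180992e+00] [-0.27097395  0.30907155  1.74787817 -0.00595356  1.10375257 -0.22924841]
holder 0.93 [200.    0.  411.6   7.5] 1623
```

View pics/w6.png

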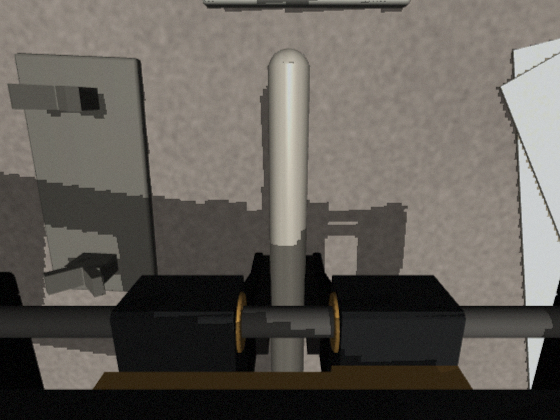

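Run:
```python
from h import *
import pickle
c,o,im=pickle.load(open("w6.pkl","rb"))
cv2.imwrite("pics/c6.png",cv2.resize(np.clip(im[:30,180:430,::-1]*1.8,0,255).astype(np.uint8),None,fx=3,fy=3,interpolation=cv2.INTER_CUBIC))
for uv in [(203,4.),(411,7.)]: print(atz(c,uv,.01))
for z in (.072,.077,.082): print(atz(c,(289,50),z))
print(proj(c,(.592,.0605,.07)))
```

```text
[0.53674791 0.05226977 0.01      ]
[0.64586577 0.04611452 0.01      ]
[0.58185545 0.02045342 0.072     ]
[0.58190402 0.01983069 0.077     ]
[0.58195259 0.01920796 0.082     ]
[313.45811413 -74.07735308]
```

View pics/c6.png

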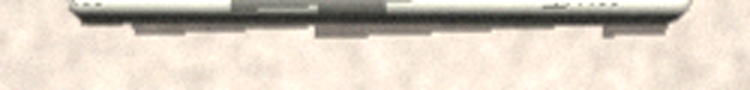

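Emit:
{"method": "move_arm", "body": {"increments": [{"xyz":[0.5,0,-0.3],"rot":[0,-1,0]},{"xyz":[0.3,0,-0.3],"rot":[0,0,0]},{"xyz":[0,0,0],"rot":[0,0,0]},{"xyz":[0,0,0],"rot":[0,0,0]},{"xyz":[0,0,0],"rot":[0,0,0]}]}}

```text
time_s: 8.47
tool_pos: [0.5828, -0.0805, 0.0511]
ee_rot: [-3.138, -0.0, 1.531]
force: [-0.5, 0.7, -1.7]
grip_width: 0.015
```

```bash
cat > st.py <<'E'
from h import *
import sys
t=sys.argv[1]
o=get_obs(); print(o["time_s"],o["tool_pos"].round(4),o["ee_rot"].round(4),o["force"].round(2),o["torque"].round(2))
s=camera("side");tp=camera("top")
a=cv2.resize(s[170:270,150:330,::-1],None,fx=4,fy=4,interpolation=cv2.INTER_CUBIC)
b=cv2.resize(tp[150:260,170:350,::-1],None,fx=4,fy=4,interpolation=cv2.INTER_CUBIC)
g=lambda i:np.clip(i*1.4,0,255).astype(np.uint8)
cv2.imwrite(f"pics/sc{t}.png",g(a));cv2.imwrite(f"pics/tc{t}.png",g(b))
E
python3 st.py 7
```

```text
8.4667 [ 0.5828 -0.0805  0.0511] [-3.1383e+00 -5.0000e-04  1.5310e+00] [-0.48  0.68 -1.71] [-0.03 -0.1  -0.03]
```

View pics/sc7.png

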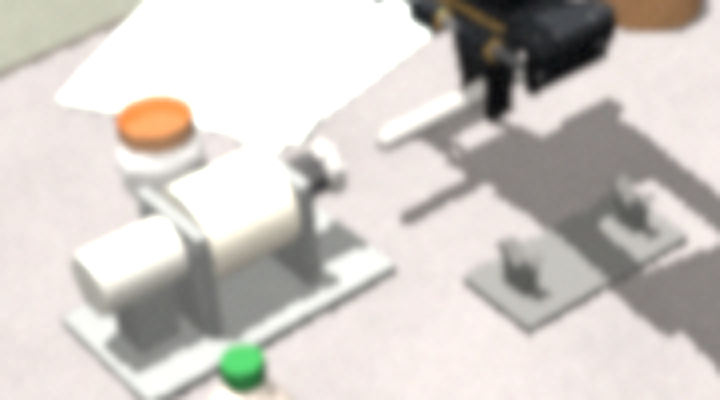

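View pics/tc7.png

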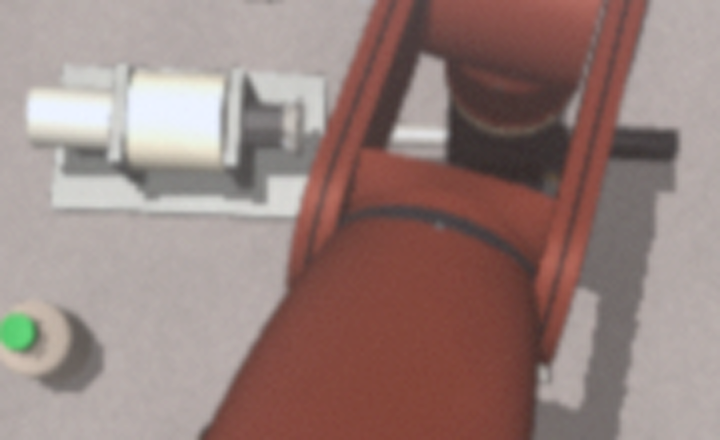

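Run:
```python
from h import *
s=P("side");t=P("top")
for n,X in (("tip",(.5869,.0203,.07)),("mouth",(.592,.0605,.07))):
    a=proj(s,X);b=proj(t,X); print(n,a,(a-[150,170])*4,b,(b-[170,150])*4)
X0=np.array([.592,.0605,.07])
print("side px/mm:",[(proj(s,X0+e)-proj(s,X0))*4 for e in np.eye(3)*.001])
```

```text
tip [244.17319587 204.97970638] [376.69278347 139.91882553] [259.29133626 182.63016414] [357.16534506 130.52065656]
mouth [231.95947435 210.29480858] [327.83789741 161.17923433] [245.06947248 180.94894514] [300.27788992 123.79578057]
side px/mm: [array([-0.93581442, -0.60666523]), array([-1.11850696,  0.61550655]), array([-0.10015682, -1.16938527])]
```

Run:
```python
from h import *
s=camera("side")
a=s[185:225,205:285,::-1]
cv2.imwrite("pics/sz.png",cv2.resize(a,None,fx=10,fy=10,interpolation=cv2.INTER_CUBIC))
```

```text
(no output)
```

View pics/sz.png

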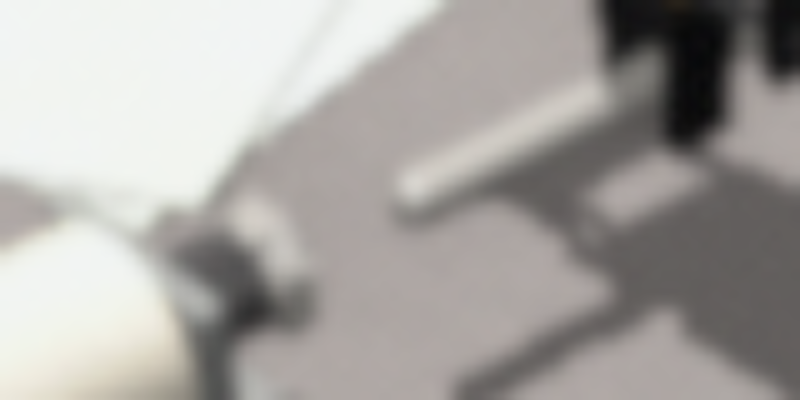

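Tip and rim in the side view agree with the predicted positions (tip ≈(244.5,205), rim ≈(232.5,210.5)) within half a pixel. I shift sideways by 3.4 mm and advance.

Emit:
{"method": "move_arm", "body": {"increments": [{"xyz":[0.3,0,0],"rot":[0,0,0]},{"xyz":[0,0.6,0],"rot":[0,0,0]},{"xyz":[0,0.8,0],"rot":[0,0,0]},{"xyz":[0,0.8,0],"rot":[0,0,0]},{"xyz":[0,0.5,0],"rot":[0,0,0]},{"xyz":[0,0,0],"rot":[0,0,0]},{"xyz":[0,0,0],"rot":[0,0,0]}]}}

```text
time_s: 9.2
tool_pos: [0.5868, -0.0499, 0.052]
ee_rot: [-3.14, -0.001, 1.532]
force: [0.7, -0.9, -1.7]
grip_width: 0.0153
```

```bash
python3 st.py 8; python3 shot.py 8
```

```text
9.2 [ 0.5868 -0.0499  0.052 ] [-3.1397e+00 -6.0000e-04  1.5317e+00] [ 0.69 -0.91 -1.69] [-0.09 -0.1   0.04]
9.3 [ 0.5867401  -0.05028911  0.05192942] [-3.13959212e+00 -6.32105976e-04  1.53117098e+00] [-2.19526008e-01  3.16660563e-01  1.75211342e+00  3.00092279e-04
  1.07490004e+00 -1.80044356e-01]
```

View pics/sc8.png

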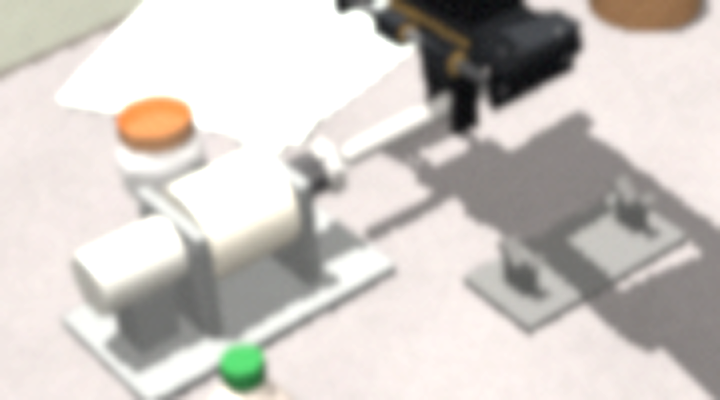

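View pics/w8.png

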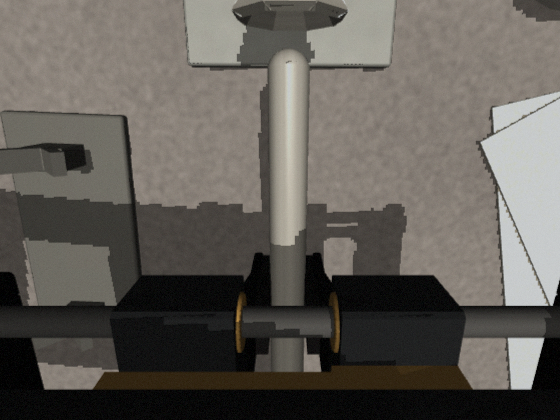

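Rim centre is at column 290.5 and the spindle at 289, and the base edge is square to the spindle, so it is in line. I enter slowly.

Emit:
{"method": "move_arm", "body": {"increments": [{"xyz":[0.0,0.5,-0.05],"rot":[0,0,0]},{"xyz":[0.02,0.5,0],"rot":[0,0,0]},{"xyz":[0.02,0.5,0],"rot":[0,0,0]},{"xyz":[0.02,0.5,0],"rot":[0,0,0]},{"xyz":[0,0,0],"rot":[0,0,0]}]}}

```text
time_s: 9.77
tool_pos: [0.5874, -0.0295, 0.0514]
ee_rot: [-3.14, -0.001, 1.529]
force: [-0.4, 0.4, -2.0]
grip_width: 0.015
```

```bash
python3 st.py 9
```

```text
9.7667 [ 0.5874 -0.0295  0.0514] [-3.1397e+00 -6.0000e-04  1.5289e+00] [-0.39  0.41 -2.  ] [-0.04 -0.1  -0.05]
```

Emit:
{"method": "move_arm", "body": {"increments": [{"xyz":[0.02,0.4,0],"rot":[0,0,0]},{"xyz":[0.02,0.4,0],"rot":[0,0,0]},{"xyz":[0.02,0.4,0],"rot":[0,0,0]},{"xyz":[0,0,0],"rot":[0,0,0]}]}}

```text
time_s: 10.2
tool_pos: [0.5882, -0.0176, 0.0515]
ee_rot: [-3.14, -0.0, 1.528]
force: [0.0, 0.3, -3.4]
grip_width: 0.015
```

```bash
python3 shot.py 10; python3 st.py 10
```

```text
10.2 [ 0.58818869 -0.01756033  0.05148678] [-3.14000821e+00 -2.20284542e-05  1.52820436e+00] [-1.63717889e-01  3.16034282e-01  1.75388562e+00 -1.92979268e-04
  1.07324826e+00 -1.21033699e-01]
10.25 [ 0.5882 -0.0179  0.0515] [-3.1400e+00  2.0000e-04  1.5283e+00] [ 0.39 -0.06 -1.98] [ 0.03 -0.08  0.  ]
```

View pics/w10.png

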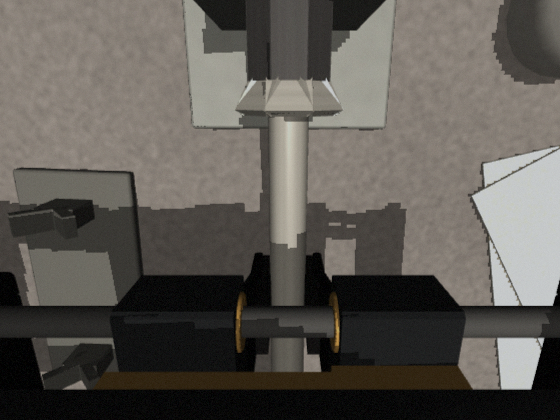

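Emit:
{"method": "move_arm", "body": {"increments": [{"xyz":[0.02,0.5,0],"rot":[0,0,0]},{"xyz":[0.02,0.5,0],"rot":[0,0,0]},{"xyz":[0.02,0.5,0],"rot":[0,0,0]},{"xyz":[0.02,0.5,0],"rot":[0,0,0]},{"xyz":[0,0,0],"rot":[0,0,0]}]}}

```text
time_s: 10.77
tool_pos: [0.5891, 0.0032, 0.0515]
ee_rot: [-3.14, 0.0, 1.527]
force: [0.1, 0.3, -2.0]
grip_width: 0.0147
```

Emit:
{"method": "move_arm", "body": {"increments": [{"xyz":[0.02,0.5,0],"rot":[0,0,0]},{"xyz":[0.02,0.5,0],"rot":[0,0,0]},{"xyz":[0.02,0.5,0],"rot":[0,0,0]},{"xyz":[0,0,0],"rot":[0,0,0]}]}}

```text
time_s: 11.1
tool_pos: [0.5896, 0.0203, 0.0515]
ee_rot: [-3.14, 0.0, 1.527]
force: [0.0, 0.1, -2.0]
grip_width: 0.015
```

Emit:
{"method": "move_arm", "body": {"increments": [{"xyz":[0.02,0.5,0],"rot":[0,0,0]},{"xyz":[0.02,0.5,0],"rot":[0,0,0]},{"xyz":[0,0,0],"rot":[0,0,0]},{"xyz":[0,0,0],"rot":[0,0,0]}]}}

```text
time_s: 11.43
tool_pos: [0.5901, 0.0318, 0.0515]
ee_rot: [-3.14, 0.0, 1.528]
force: [-1.0, 0.4, -2.8]
grip_width: 0.0151
```

```bash
python3 shot.py 11; python3 st.py 11
```

```text
11.4333 [0.5901213  0.03183135 0.05149313] [-3.14003780e+00  3.17834447e-04  1.52820486e+00] [-7.92875605e-02  3.21359068e-01  1.74704107e+00 -4.26014254e-04
  1.07473470e+00 -3.64927889e-02]
11.4833 [0.5901 0.0318 0.0515] [-3.1400e+00  2.0000e-04  1.5281e+00] [-0.6   0.13 -1.72] [ 0.01 -0.09  0.04]
```

View pics/w11.png

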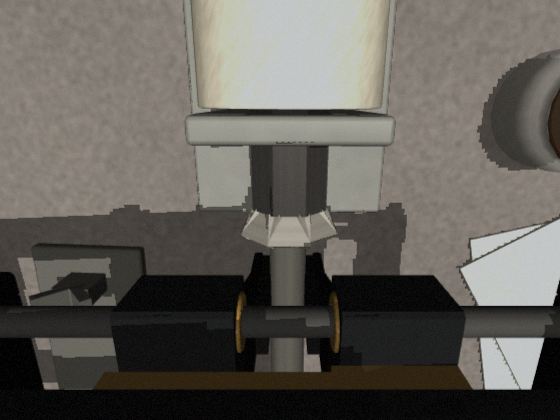

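About 72 mm in, level and in line. Letting go.

Emit:
{"method": "move_arm", "body": {"increments": [{"xyz":[0,0,0],"rot":[0,0,0]},{"xyz":[0,0,0],"rot":[0,0,0]},{"xyz":[0,0,0],"rot":[0,0,0]},{"xyz":[0,0,0],"rot":[0,0,0]},{"xyz":[0,0,0],"rot":[0,0,0]},{"xyz":[0,0,0],"rot":[0,0,0]}], "jaw": -1}}

```text
time_s: 12.08
tool_pos: [0.5919, 0.0304, 0.0534]
ee_rot: [3.139, 0.0, 1.526]
force: [-0.1, -0.2, 0.5]
grip_width: 0.0471
```

```bash
python3 st.py 12
```

```text
12.0833 [0.5919 0.0304 0.0534] [3.1394e+00 5.0000e-04 1.5263e+00] [-0.13 -0.18  0.52] [-0.01 -0.07  0.01]
```

View pics/sc12.png

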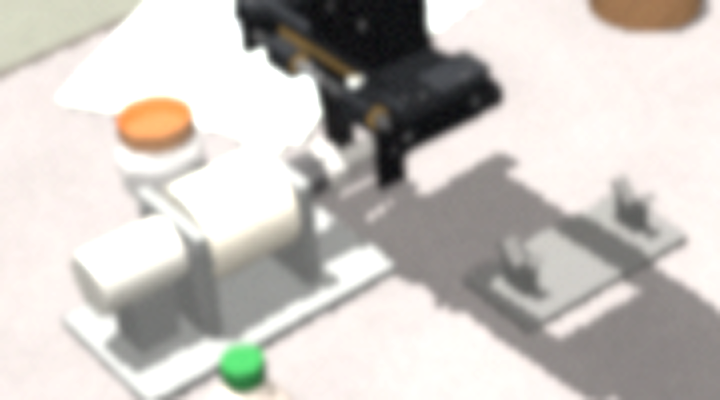

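Emit:
{"method": "move_arm", "body": {"increments": [{"xyz":[0,0,0],"rot":[0,0,0]},{"xyz":[0,0,1.5],"rot":[0,0,0]},{"xyz":[0,0,3],"rot":[0,0,0]},{"xyz":[0,0,3],"rot":[0,0,0]},{"xyz":[0,-1,1.5],"rot":[0,0,0]},{"xyz":[0,-3,0],"rot":[0,0,0]},{"xyz":[0,-3,0],"rot":[0,0,0]},{"xyz":[0,-2,0],"rot":[0,0,0]},{"xyz":[0,-1,0],"rot":[0,0,0]},{"xyz":[0,0,0],"rot":[0,0,0]},{"xyz":[0,0,0],"rot":[0,0,0]}]}}

```text
time_s: 13.1
tool_pos: [0.5899, -0.0717, 0.1475]
ee_rot: [3.141, 0.001, 1.529]
force: [0.5, 0.4, 0.8]
grip_width: 0.087
```

```bash
python3 shot.py 13 spindle; python3 st.py 13
```

```text
13.1 [ 0.58990709 -0.07168171  0.14748202] [3.14079261e+00 6.18664191e-04 1.52914766e+00] [-2.53323781e-01  2.10397971e-01  1.68328343e+00 -4.60708883e-04
  1.24699911e+00 -2.11528980e-01]
spindle 0.64 [265.4  13.8 300.3 251.1] 6362
spindle 0.16 [176.4 374.5 224.6 388.7] 455
13.2 [ 0.5898 -0.0709  0.1473] [3.1411e+00 6.0000e-04 1.5306e+00] [-0.36  0.21  0.93] [ 0.02 -0.07  0.01]
```

View pics/w13.png

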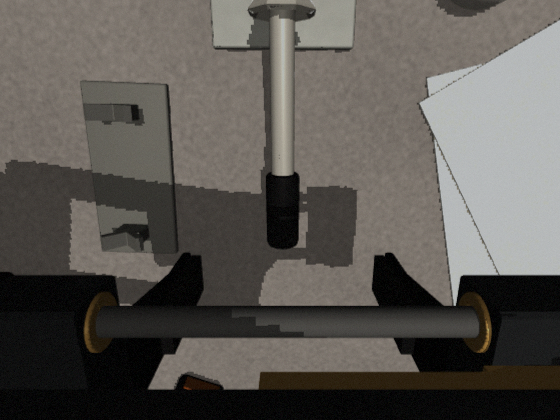

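View pics/sc13.png

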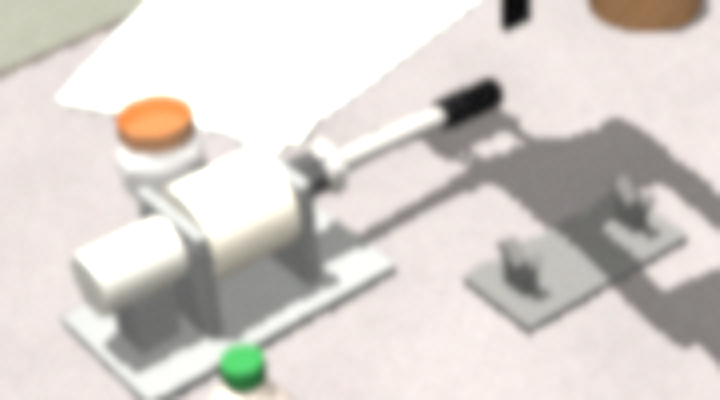

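Run:
```python
from h import *
import pickle
s=camera("side")
cv2.imwrite("pics/sz13.png",cv2.resize(s[180:220,225:285,::-1],None,fx=12,fy=12,interpolation=cv2.INTER_CUBIC))
c,o,im=pickle.load(open("w13.pkl","rb"))
cv2.imwrite("pics/wz13.png",cv2.resize(np.clip(im[0:255,250:320,::-1]*2.,0,255).astype(np.uint8),None,fx=2.35*1,fy=2.35,interpolation=cv2.INTER_CUBIC))
S=P("side");M=np.array([.592,.0605,.07]);h=np.radians(87.7)
for dep in (.070,.073):
  for th in (0,.025,.05):
    d=np.array([np.cos(h),np.sin(h),0]);d=d*np.cos(th)+np.array([0,0,np.sin(th)])
    Pv=M+d*0.02-np.array([0,0,.0]) # pivot ~ within bore
    tip=Pv+d*(dep-.02)
    up=np.array([0,0,1.])
    B=tip-.17*d;E=tip-.225*d
    print(dep,th,"wrist B",proj(c,B+.012*up).round(1),"E",proj(c,E+.012*up).round(1),"side B",((proj(S,B)-[225,180])*12).round(0),"E",((proj(S,E)-[225,180])*12).round(0),"handle",(tip-.1975*d).round(4))
```

```text
0.07 0 wrist B [283.5 181.5] E [283.9 258. ] side B [414. 195.] E [583. 108.] handle [ 0.5869 -0.0669  0.07  ]
0.07 0.025 wrist B [283.6 180.6] E [284.  255.6] side B [414. 203.] E [583. 121.] handle [ 0.5869 -0.0669  0.0668]
0.07 0.05 wrist B [283.6 179.7] E [284.  253.2] side B [414. 212.] E [583. 135.] handle [ 0.5869 -0.0667  0.0636]
0.073 0 wrist B [283.5 177. ] E [283.9 254.1] side B [404. 199.] E [574. 113.] handle [ 0.587  -0.0639  0.07  ]
0.073 0.025 wrist B [283.6 176.2] E [284.  251.8] side B [405. 208.] E [574. 126.] handle [ 0.587  -0.0639  0.0669]
0.073 0.05 wrist B [283.6 175.3] E [284.  249.5] side B [405. 216.] E [574. 139.] handle [ 0.587  -0.0637  0.0638]
```

View pics/sz13.png

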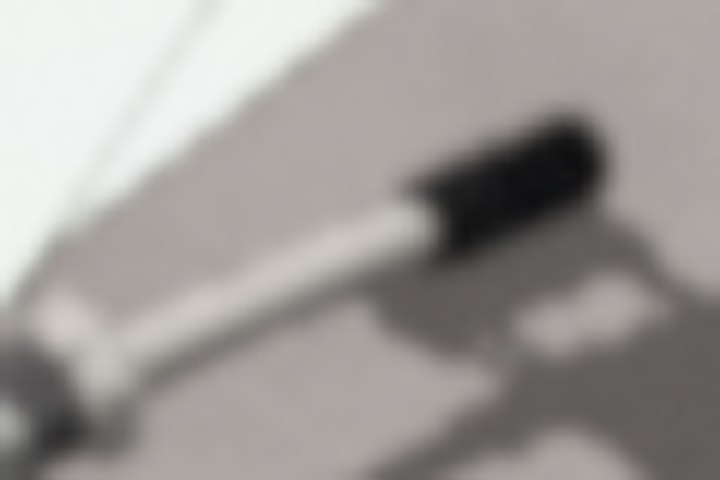

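View pics/wz13.png

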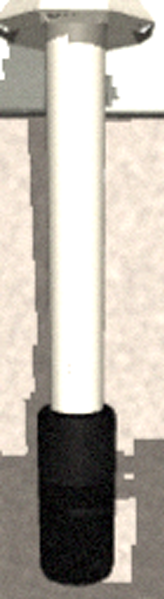

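Let go, the spindle stays in the bore and droops about 0.05 rad (handle middle ≈ (0.587, −0.065, 0.064)). I tilt the tool to match and take the handle.

Emit:
{"method": "move_arm", "body": {"increments": [{"xyz":[-0.2,0.5,-1],"rot":[1.4,0,0]},{"xyz":[0,0,-2],"rot":[1.3,0,0]},{"xyz":[0,0,-2.5],"rot":[0,0,0]},{"xyz":[0,0,-2],"rot":[0,0,0]},{"xyz":[0,0,-1],"rot":[0,0,0]},{"xyz":[0,0,0],"rot":[0,0,0]},{"xyz":[0,0,0],"rot":[0,0,0]}]}}

```text
time_s: 13.93
tool_pos: [0.5891, -0.0594, 0.061]
ee_rot: [3.14, -0.049, 1.539]
force: [0.5, 0.8, -0.1]
grip_width: 0.0871
```

Emit:
{"method": "move_arm", "body": {"increments": [{"xyz":[-0.2,-0.5,-0.7],"rot":[0,0,-0.5]},{"xyz":[0,-0.1,-0.7],"rot":[0,0,0]},{"xyz":[0,0,0],"rot":[0,0,0]},{"xyz":[0,0,0],"rot":[0,0,0]}]}}

```text
time_s: 14.27
tool_pos: [0.5892, -0.0658, 0.0491]
ee_rot: [3.135, -0.048, 1.531]
force: [0.5, -0.3, 0.0]
grip_width: 0.0872
```

```bash
python3 shot.py 14; python3 st.py 14
```

```text
14.2667 [ 0.58924122 -0.06581711  0.04913701] [ 3.13490159 -0.04753352  1.53115826] [-0.27211008  0.32628264  1.74673945  0.05438546  1.07363171 -0.25837722]
14.3167 [ 0.5892 -0.0658  0.0492] [ 3.1349 -0.0475  1.5312] [0.16 1.11 0.85] [-0.07 -0.08 -0.  ]
```

View pics/w14.png

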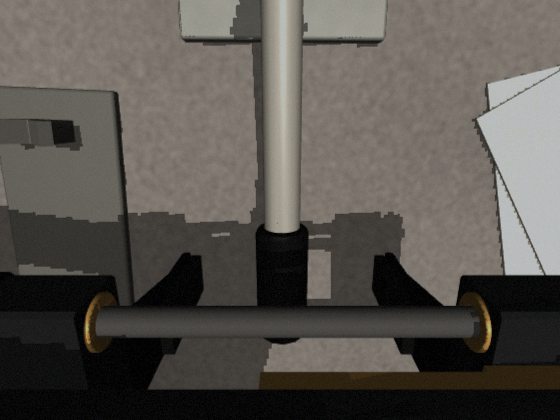

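View pics/sc14.png

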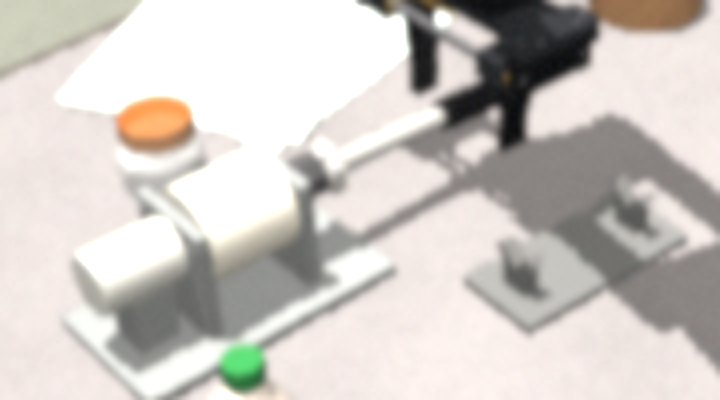

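Emit:
{"method": "move_arm", "body": {"increments": [{"xyz":[-0.25,0,-0.3],"rot":[0,0.4,0]},{"xyz":[0,0,0],"rot":[0,0,0]},{"xyz":[0,0,0],"rot":[0,0,0]}]}}

```text
time_s: 14.67
tool_pos: [0.5873, -0.0659, 0.0471]
ee_rot: [3.141, -0.047, 1.531]
force: [-0.6, -0.4, 0.5]
grip_width: 0.0872
```

Emit:
{"method": "move_arm", "body": {"increments": [{"xyz":[-0.05,0,-0.15],"rot":[0,0,0]},{"xyz":[0,0,0],"rot":[0,0,0]},{"xyz":[0,0,0],"rot":[0,0,0]},{"xyz":[0,0,0],"rot":[0,0,0]},{"xyz":[0,0,0],"rot":[0,0,0]},{"xyz":[0,0,0],"rot":[0,0,0]},{"xyz":[0,0,0],"rot":[0,0,0]},{"xyz":[0,0,0],"rot":[0,0,0]},{"xyz":[0,0,0],"rot":[0,0,0]}], "jaw": 1}}

```text
time_s: 15.42
tool_pos: [0.5869, -0.0658, 0.0456]
ee_rot: [3.14, -0.047, 1.531]
force: [-0.0, -0.4, 0.5]
grip_width: 0.0349
```

Emit:
{"method": "move_arm", "body": {"increments": [{"xyz":[0,0,0],"rot":[0,0,0]},{"xyz":[0,0,0],"rot":[0,0,0]},{"xyz":[0,0,0],"rot":[0,0,0]}]}}

```text
time_s: 15.67
tool_pos: [0.5869, -0.0658, 0.0457]
ee_rot: [3.14, -0.047, 1.531]
force: [-0.5, -0.2, -0.6]
grip_width: 0.0234
```

```bash
python3 shot.py 15; python3 st.py 15
```

```text
15.6667 [ 0.58688998 -0.06583815  0.04565983] [ 3.14038513 -0.04686025  1.53109008] [-0.27210262  0.33020824  1.74928752  0.05224045  1.07229401 -0.25758313]
15.7167 [ 0.5869 -0.0658  0.0456] [ 3.1405 -0.0468  1.5311] [1.03 1.29 0.61] [-0.04 -0.08 -0.1 ]
```

View pics/w15.png

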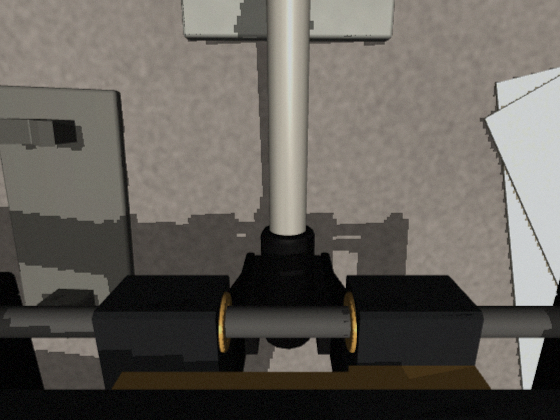

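Emit:
{"method": "move_arm", "body": {"increments": [{"xyz":[0,0,0.15],"rot":[-0.6,0,0]},{"xyz":[0,0,0.15],"rot":[-0.7,0,0]},{"xyz":[0,0,0.15],"rot":[-0.7,0,0]},{"xyz":[0,0,0.1],"rot":[-0.6,0,0]},{"xyz":[0,0,0],"rot":[0,0,0]},{"xyz":[0,0,0],"rot":[0,0,0]}]}}

```text
time_s: 16.32
tool_pos: [0.587, -0.0662, 0.052]
ee_rot: [3.138, 0.005, 1.531]
force: [0.0, -0.9, -0.1]
grip_width: 0.023
```

```bash
python3 shot.py 16; python3 st.py 16
```

```text
16.3167 [ 0.58704634 -0.06624424  0.05200997] [3.13784549 0.0046609  1.53147143] [-0.24358404  0.31611251  1.75265054 -0.00434064  1.06821886 -0.20218582]
16.3667 [ 0.5871 -0.0662  0.052 ] [3.1379 0.0044 1.5313] [-0.56 -1.2   0.04] [-0.07 -0.04  0.02]
```

View pics/sc16.png

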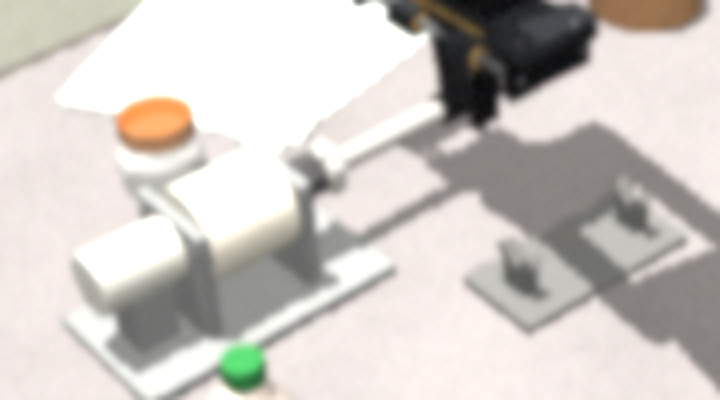

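View pics/w16.png

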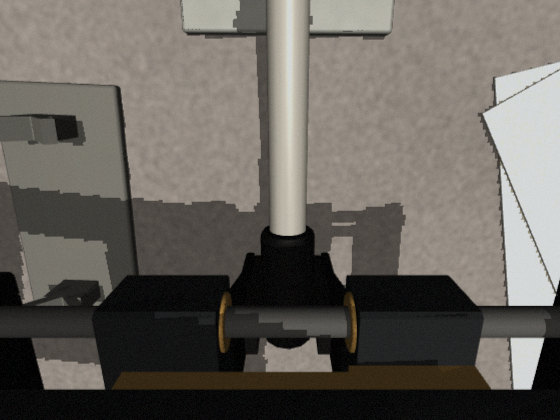

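Level and in line, with almost no force. Pushing on in small steps and watching the force.

Emit:
{"method": "move_arm", "body": {"increments": [{"xyz":[0.01,0.4,0],"rot":[0,0,0]},{"xyz":[0.02,0.4,0],"rot":[0,0,0]},{"xyz":[0.01,0.3,0],"rot":[0,0,0]},{"xyz":[0,0,0],"rot":[0,0,0]}]}}

```text
time_s: 16.8
tool_pos: [0.5873, -0.0548, 0.0517]
ee_rot: [3.138, 0.004, 1.53]
force: [0.6, -0.6, 0.1]
grip_width: 0.0231
```

Emit:
{"method": "move_arm", "body": {"increments": [{"xyz":[0.01,0.4,0],"rot":[0,0,0]},{"xyz":[0.02,0.4,0],"rot":[0,0,0]},{"xyz":[0.01,0.3,0],"rot":[0,0,0]},{"xyz":[0,0,0],"rot":[0,0,0]}]}}

```text
time_s: 17.13
tool_pos: [0.5879, -0.0426, 0.0518]
ee_rot: [3.138, 0.004, 1.53]
force: [0.9, -0.2, 0.8]
grip_width: 0.0235
```

Emit:
{"method": "move_arm", "body": {"increments": [{"xyz":[0.01,0.2,0],"rot":[0,0,0]},{"xyz":[0.01,0.2,0],"rot":[0,0,0]},{"xyz":[0,0,0],"rot":[0,0,0]}]}}

```text
time_s: 17.38
tool_pos: [0.5882, -0.0379, 0.0519]
ee_rot: [3.138, 0.004, 1.53]
force: [0.0, -0.4, 1.5]
grip_width: 0.0235
```

Emit:
{"method": "move_arm", "body": {"increments": [{"xyz":[0.01,0.2,0.03],"rot":[0,0,0]},{"xyz":[0.01,0.2,0],"rot":[0,0,0]},{"xyz":[0.01,0.2,0],"rot":[0,0,0]},{"xyz":[0,0,0],"rot":[0,0,0]}]}}

```text
time_s: 17.72
tool_pos: [0.5885, -0.0315, 0.0522]
ee_rot: [3.138, 0.004, 1.53]
force: [0.8, -0.5, 0.4]
grip_width: 0.0229
```

Emit:
{"method": "move_arm", "body": {"increments": [{"xyz":[0.01,0.2,0],"rot":[0,0,0]},{"xyz":[0.01,0.2,0],"rot":[0,0,0]},{"xyz":[0,0,0],"rot":[0,0,0]}]}}

```text
time_s: 17.97
tool_pos: [0.5887, -0.0271, 0.0522]
ee_rot: [3.138, 0.004, 1.53]
force: [-0.4, -0.9, -0.8]
grip_width: 0.0231
```

Emit:
{"method": "move_arm", "body": {"increments": [{"xyz":[0.01,0.2,0],"rot":[0,0,0]},{"xyz":[0.01,0.2,0],"rot":[0,0,0]},{"xyz":[0,0,0],"rot":[0,0,0]}]}}

```text
time_s: 18.22
tool_pos: [0.589, -0.0227, 0.0522]
ee_rot: [3.138, 0.004, 1.53]
force: [-0.4, -0.7, 1.0]
grip_width: 0.0231
```

Emit:
{"method": "move_arm", "body": {"increments": [{"xyz":[0.01,0.2,0],"rot":[0,0,0]},{"xyz":[0.01,0.2,0],"rot":[0,0,0]},{"xyz":[0,0,0],"rot":[0,0,0]}]}}

```text
time_s: 18.47
tool_pos: [0.5892, -0.0183, 0.0523]
ee_rot: [3.138, 0.004, 1.53]
force: [0.2, -0.7, -0.1]
grip_width: 0.0231
```

Emit:
{"method": "move_arm", "body": {"increments": [{"xyz":[0.01,0.2,0],"rot":[0,0,0]},{"xyz":[0.01,0.2,0],"rot":[0,0,0]},{"xyz":[0,0,0],"rot":[0,0,0]}]}}

```text
time_s: 18.72
tool_pos: [0.5894, -0.0139, 0.0523]
ee_rot: [3.138, 0.004, 1.53]
force: [0.9, -1.2, 1.0]
grip_width: 0.0231
```

Emit:
{"method": "move_arm", "body": {"increments": [{"xyz":[0.01,0.2,0],"rot":[0,0,0]},{"xyz":[0.01,0.2,0],"rot":[0,0,0]},{"xyz":[0,0,0],"rot":[0,0,0]}]}}

```text
time_s: 18.97
tool_pos: [0.5896, -0.0095, 0.0523]
ee_rot: [3.138, 0.005, 1.53]
force: [0.7, 0.1, -0.3]
grip_width: 0.0229
```

Emit:
{"method": "move_arm", "body": {"increments": [{"xyz":[0.01,0.2,0],"rot":[0,0,0]},{"xyz":[0.01,0.2,0],"rot":[0,0,0]},{"xyz":[0,0,0],"rot":[0,0,0]}]}}

```text
time_s: 19.22
tool_pos: [0.5898, -0.0051, 0.0523]
ee_rot: [3.138, 0.005, 1.53]
force: [0.2, -0.6, 0.9]
grip_width: 0.023
```

Emit:
{"method": "move_arm", "body": {"increments": [{"xyz":[0.01,0.2,0],"rot":[0,0,0]},{"xyz":[0.01,0.2,0],"rot":[0,0,0]},{"xyz":[0,0,0],"rot":[0,0,0]}]}}

```text
time_s: 19.47
tool_pos: [0.59, -0.0007, 0.0523]
ee_rot: [3.138, 0.005, 1.53]
force: [0.4, -0.9, 0.8]
grip_width: 0.0235
```

```bash
python3 shot.py 17; python3 st.py 17
```

```text
19.4667 [ 0.58997143 -0.00067686  0.05230819] [3.13809703 0.00460357 1.53006152] [-0.13227242  0.31455507  1.75398917 -0.00486401  1.06915156 -0.08921502]
19.5167 [ 0.59   -0.0007  0.0523] [3.1381 0.0045 1.53  ] [ 1.07 -0.2   0.7 ] [ 0.05 -0.02  0.02]
```

View pics/w17.png

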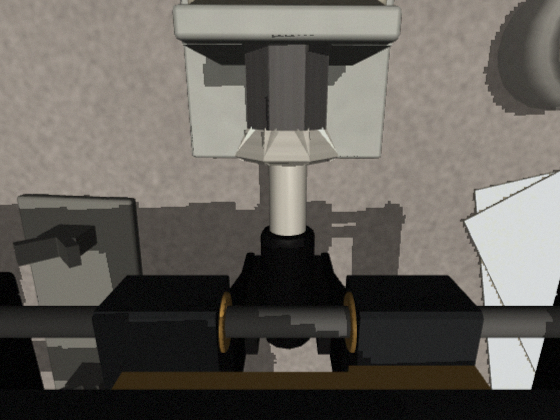

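Not slipped: the handle front is still at row 230. About 28–30 mm of shaft shows, so the depth is about 140 mm. I continue in finer steps.

Emit:
{"method": "move_arm", "body": {"increments": [{"xyz":[0,0.15,0],"rot":[0,0,0]},{"xyz":[0.01,0.15,0],"rot":[0,0,0]},{"xyz":[0,0,0],"rot":[0,0,0]}]}}

```text
time_s: 19.87
tool_pos: [0.5901, 0.0023, 0.0523]
ee_rot: [3.138, 0.005, 1.53]
force: [-0.1, 0.1, 0.4]
grip_width: 0.0229
```

Emit:
{"method": "move_arm", "body": {"increments": [{"xyz":[0,0.15,0],"rot":[0,0,0]},{"xyz":[0.01,0.15,0],"rot":[0,0,0]},{"xyz":[0,0,0],"rot":[0,0,0]}]}}

```text
time_s: 20.12
tool_pos: [0.5902, 0.0043, 0.0523]
ee_rot: [3.138, 0.007, 1.53]
force: [-0.2, -1.8, 0.5]
grip_width: 0.0234
```

Emit:
{"method": "move_arm", "body": {"increments": [{"xyz":[0,0.15,0],"rot":[0,0,0]},{"xyz":[0.01,0.15,0],"rot":[0,0,0]}]}}

```text
time_s: 20.28
tool_pos: [0.5903, 0.0053, 0.0523]
ee_rot: [3.138, 0.01, 1.53]
force: [-0.3, -7.9, 1.6]
grip_width: 0.0231
```

Emit:
{"method": "move_arm", "body": {"increments": [{"xyz":[0,0.15,0],"rot":[0,0,0]},{"xyz":[0.01,0.15,0],"rot":[0,0,0]}]}}

```text
time_s: 20.45
tool_pos: [0.5903, 0.0057, 0.0524]
ee_rot: [3.138, 0.014, 1.53]
force: [-0.8, -8.0, 1.2]
grip_width: 0.0231
```

Contact with the brake cup at about TCP y = 0.004, with 8 N of drag. The tool yields slightly in tilt, so I correct that while pushing.

Emit:
{"method": "move_arm", "body": {"increments": [{"xyz":[0,0.2,0],"rot":[0.5,0,0]},{"xyz":[0,0.2,0],"rot":[0.5,0,0]}]}}

```text
time_s: 20.62
tool_pos: [0.5903, 0.0074, 0.0524]
ee_rot: [3.139, 0.001, 1.53]
force: [-0.1, -6.6, 1.3]
grip_width: 0.0235
```

Emit:
{"method": "move_arm", "body": {"increments": [{"xyz":[0,0.2,0],"rot":[0.4,0,0]},{"xyz":[0.01,0.2,0],"rot":[0.3,0,0]}]}}

```text
time_s: 20.78
tool_pos: [0.5904, 0.0086, 0.0523]
ee_rot: [3.139, -0.008, 1.53]
force: [-1.4, -8.0, 1.6]
grip_width: 0.023
```

Emit:
{"method": "move_arm", "body": {"increments": [{"xyz":[0,0.2,0],"rot":[0,0,0]},{"xyz":[0,0.2,0],"rot":[0.1,0,0]}]}}

```text
time_s: 20.95
tool_pos: [0.5904, 0.0094, 0.0523]
ee_rot: [3.14, -0.005, 1.529]
force: [-0.2, -7.1, -0.4]
grip_width: 0.0233
```

Emit:
{"method": "move_arm", "body": {"increments": [{"xyz":[0.01,0.2,0],"rot":[0.2,0,0]},{"xyz":[0,0.2,0],"rot":[0.2,0,0]}]}}

```text
time_s: 21.12
tool_pos: [0.5904, 0.0105, 0.0523]
ee_rot: [3.14, -0.008, 1.529]
force: [-0.4, -8.1, 0.7]
grip_width: 0.0233
```

Emit:
{"method": "move_arm", "body": {"increments": [{"xyz":[0.01,0.2,0],"rot":[0.2,0,0]},{"xyz":[0,0.2,0],"rot":[0.2,0,0]}]}}

```text
time_s: 21.28
tool_pos: [0.5904, 0.0115, 0.0523]
ee_rot: [3.141, -0.01, 1.529]
force: [-0.2, -8.0, 0.3]
grip_width: 0.0229
```

Emit:
{"method": "move_arm", "body": {"increments": [{"xyz":[0.01,0.25,0],"rot":[0,0,0]},{"xyz":[0.01,0.25,0],"rot":[0,0,0]},{"xyz":[0,0.25,0],"rot":[0.1,0,0]}]}}

```text
time_s: 21.53
tool_pos: [0.5905, 0.0143, 0.0523]
ee_rot: [3.141, -0.005, 1.529]
force: [-1.3, -6.9, 1.3]
grip_width: 0.0233
```

Emit:
{"method": "move_arm", "body": {"increments": [{"xyz":[0.01,0.25,0],"rot":[0.1,0,0]},{"xyz":[0.01,0.25,0],"rot":[0.1,0,0]},{"xyz":[0,0.25,0],"rot":[0.1,0,0]}]}}

```text
time_s: 21.78
tool_pos: [0.5906, 0.0174, 0.0523]
ee_rot: [3.141, -0.003, 1.529]
force: [-0.3, -7.6, 0.4]
grip_width: 0.0229
```

```bash
python3 shot.py 18; python3 st.py 18
```

```text
21.7833 [0.5906468  0.01739289 0.05233486] [ 3.14138717 -0.0031664   1.52854131] [-0.10583029  0.31856179  1.74879043  0.00360891  1.07423926 -0.06529423]
21.8333 [0.5907 0.0176 0.0523] [ 3.1413 -0.0033  1.5286] [-0.17 -6.97  0.55] [-1.27  0.02  0.05]
```

View pics/w18.png

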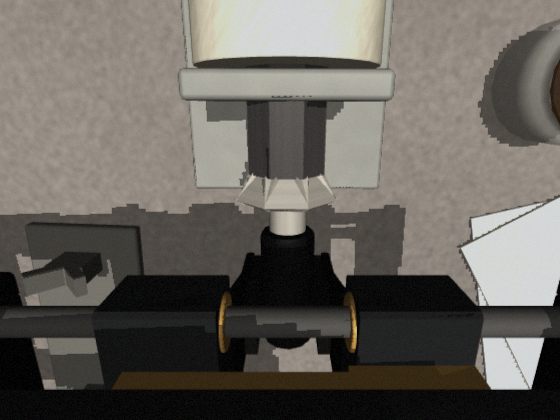

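Emit:
{"method": "move_arm", "body": {"increments": [{"xyz":[0.01,0.2,0],"rot":[0.1,0,0]},{"xyz":[0,0.2,0],"rot":[0.1,0,0]}]}}

```text
time_s: 22.1
tool_pos: [0.5907, 0.0187, 0.0523]
ee_rot: [-3.141, -0.003, 1.528]
force: [0.3, -7.4, 1.0]
grip_width: 0.0231
```

Emit:
{"method": "move_arm", "body": {"increments": [{"xyz":[0.01,0.2,0],"rot":[0.1,0,0]},{"xyz":[0,0.2,0],"rot":[0.1,0,0]}]}}

```text
time_s: 22.27
tool_pos: [0.5908, 0.0199, 0.0523]
ee_rot: [-3.141, -0.002, 1.528]
force: [-0.1, -7.8, 0.2]
grip_width: 0.0232
```

Emit:
{"method": "move_arm", "body": {"increments": [{"xyz":[0.01,0.2,0],"rot":[0.1,0,0]},{"xyz":[0,0.2,0],"rot":[0.1,0,0]}]}}

```text
time_s: 22.43
tool_pos: [0.5908, 0.0209, 0.0523]
ee_rot: [-3.141, -0.001, 1.528]
force: [-0.0, -9.6, 1.4]
grip_width: 0.0231
```

Emit:
{"method": "move_arm", "body": {"increments": [{"xyz":[0,0.2,0],"rot":[0.2,0,0]},{"xyz":[0,0.2,0],"rot":[0.2,0,0]}]}}

```text
time_s: 22.6
tool_pos: [0.5908, 0.0212, 0.0523]
ee_rot: [-3.141, -0.002, 1.528]
force: [-0.5, -9.3, 0.6]
grip_width: 0.0228
```

Emit:
{"method": "move_arm", "body": {"increments": [{"xyz":[0,0.2,0],"rot":[0.2,0,0]},{"xyz":[0,0.2,0],"rot":[0.2,0,0]}]}}

```text
time_s: 22.77
tool_pos: [0.5908, 0.0212, 0.0523]
ee_rot: [-3.14, -0.003, 1.528]
force: [-0.4, -10.1, 0.8]
grip_width: 0.0231
```

Emit:
{"method": "move_arm", "body": {"increments": [{"xyz":[0,0.27,0],"rot":[0.2,0,0]},{"xyz":[0,0.27,0],"rot":[0.2,0,0]}]}}

```text
time_s: 22.93
tool_pos: [0.5908, 0.0218, 0.0523]
ee_rot: [-3.14, -0.002, 1.528]
force: [-0.6, -12.3, 0.5]
grip_width: 0.0234
```

Emit:
{"method": "move_arm", "body": {"increments": [{"xyz":[0,0.3,0],"rot":[0.3,0,0]},{"xyz":[0,0.3,0],"rot":[0.3,0,0]}]}}

```text
time_s: 23.1
tool_pos: [0.5908, 0.0221, 0.0524]
ee_rot: [-3.139, -0.004, 1.528]
force: [-0.9, -13.6, 0.5]
grip_width: 0.0231
```

Emit:
{"method": "move_arm", "body": {"increments": [{"xyz":[0,0.33,0],"rot":[0.3,0,0]},{"xyz":[0,0.33,0],"rot":[0.3,0,0]},{"xyz":[0,0.33,0],"rot":[0.3,0,0]}]}}

```text
time_s: 23.35
tool_pos: [0.5908, 0.0223, 0.0523]
ee_rot: [-3.139, -0.005, 1.528]
force: [-0.6, -14.3, 0.2]
grip_width: 0.023
```

```bash
python3 shot.py 19; python3 st.py 19
```

```text
23.35 [0.59081475 0.02228065 0.05233068] [-3.13865117 -0.00492939  1.52837507] [-0.09842521  0.32142674  1.74513102  0.00539872  1.07825379 -0.05857175]
23.4 [0.5908 0.0223 0.0523] [-3.1386 -0.005   1.5284] [ -1.19 -14.53   0.76] [-2.32  0.09  0.08]
```

View pics/w19.png

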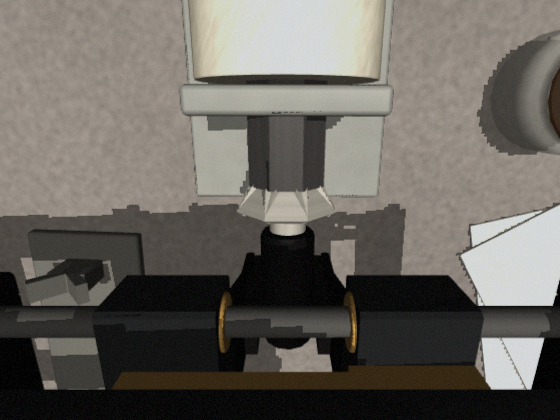

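Stop reached: the force rises by about 5 N/mm to 14.5 N, within 10–20 N, with no slip. Letting go.

Emit:
{"method": "move_arm", "body": {"increments": [{"xyz":[0,0.05,0],"rot":[0,0,0]},{"xyz":[0,0,0],"rot":[0,0,0]},{"xyz":[0,0,0],"rot":[0,0,0]},{"xyz":[0,0,0],"rot":[0,0,0]},{"xyz":[0,0,0],"rot":[0,0,0]},{"xyz":[0,0,0],"rot":[0,0,0]},{"xyz":[0,0,0],"rot":[0,0,0]},{"xyz":[0,0,0],"rot":[0,0,0]}], "jaw": -1}}

```text
time_s: 24.17
tool_pos: [0.5903, 0.0245, 0.0517]
ee_rot: [-3.138, -0.008, 1.528]
force: [-1.1, -0.1, 0.1]
grip_width: 0.0681
```

```bash
python3 shot.py 20; python3 st.py 20
```

```text
24.1667 [0.59028762 0.02452098 0.05167932] [-3.13750703 -0.00779903  1.52774097] [-0.09635086  0.32206976  1.74574786  0.00859136  1.07828581 -0.05739086]
24.2167 [0.5903 0.0245 0.0517] [-3.1375 -0.0078  1.5277] [-0.13  0.54  0.57] [-0.02 -0.1   0.02]
```

View pics/w20.png

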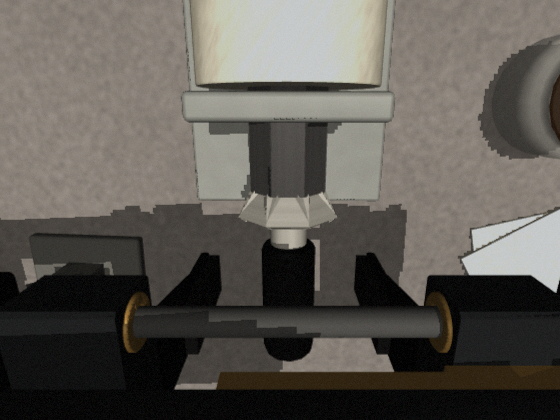

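Run:
```python
from h import *
import pickle
L=[]
for t in (18,19,20):
    c,o,im=pickle.load(open(f"w{t}.pkl","rb"))
    L.append(cv2.resize(np.clip(im[180:260,235:345,::-1]*2.,0,255).astype(np.uint8),None,fx=2.4,fy=6,interpolation=cv2.INTER_CUBIC))
    for g in (.006,.008,.010,.012):
        X=np.array([.592,.0605,.07])-np.array([.04,1,0])*g
        print(t,g,"front top edge row",proj(c,X+[0,0,.012])[1].round(1),"shaft top",proj(c,X+[0,0,.008])[1].round(1),"rim top",proj(c,(.592,.0605,.086))[1].round(1))
cv2.imwrite("pics/cmp.png",np.hstack(L))
```

```text
18 0.006 front top edge row 221.6 shaft top 218.4 rim top 210.1
18 0.008 front top edge row 226.4 shaft top 223.1 rim top 210.1
18 0.01 front top edge row 231.1 shaft top 227.7 rim top 210.1
18 0.012 front top edge row 235.8 shaft top 232.3 rim top 210.1
19 0.006 front top edge row 233.1 shaft top 229.7 rim top 222.1
19 0.008 front top edge row 237.8 shaft top 234.2 rim top 222.1
19 0.01 front top edge row 242.4 shaft top 238.7 rim top 222.1
19 0.012 front top edge row 247.0 shaft top 243.2 rim top 222.1
20 0.006 front top edge row 238.5 shaft top 235.0 rim top 227.7
20 0.008 front top edge row 243.2 shaft top 239.5 rim top 227.7
20 0.01 front top edge row 247.8 shaft top 244.0 rim top 227.7
20 0.012 front top edge row 252.4 shaft top 248.5 rim top 227.7
```

View pics/cmp.png

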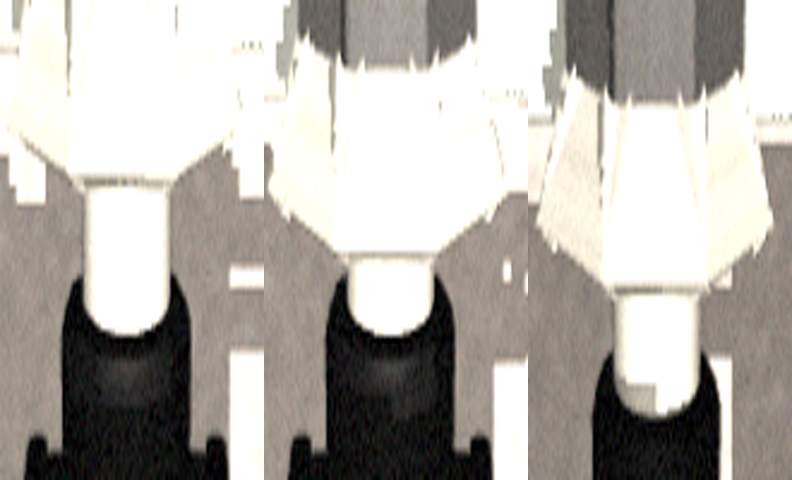

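After opening, the handle stands about 3 mm further back (visible shaft 13 → 20 px), so it sprang or was drawn back. I mend it: grip again, push firm, and let go with forward preload.

Emit:
{"method": "move_arm", "body": {"increments": [{"xyz":[0.03,-0.2,0.03],"rot":[-0.4,0,0]},{"xyz":[0,0,0],"rot":[0,0,0]},{"xyz":[0,0,0],"rot":[0,0,0]},{"xyz":[0,0,0],"rot":[0,0,0]},{"xyz":[0,0,0],"rot":[0,0,0]},{"xyz":[0,0,0],"rot":[0,0,0]},{"xyz":[0,0,0],"rot":[0,0,0]},{"xyz":[0,0,0],"rot":[0,0,0]},{"xyz":[0,0,0],"rot":[0,0,0]},{"xyz":[0,0,0],"rot":[0,0,0]}], "jaw": 1}}

```text
time_s: 25.15
tool_pos: [0.5907, 0.022, 0.0521]
ee_rot: [-3.138, 0.0, 1.527]
force: [-0.9, 0.2, 0.0]
grip_width: 0.0284
```

```bash
python3 shot.py 21; python3 st.py 21
```

```text
25.15 [0.59070651 0.02197539 0.05208103] [-3.13799061e+00  8.22813194e-05  1.52732570e+00] [-9.60205545e-02  3.22281091e-01  1.74457220e+00 -3.07961755e-04
  1.07833213e+00 -5.24036909e-02]
25.2 [0.5907 0.022  0.0521] [-3.1380e+00  1.0000e-04  1.5273e+00] [0.31 0.11 0.02] [-0.01 -0.12 -0.02]
```

View pics/w21.png

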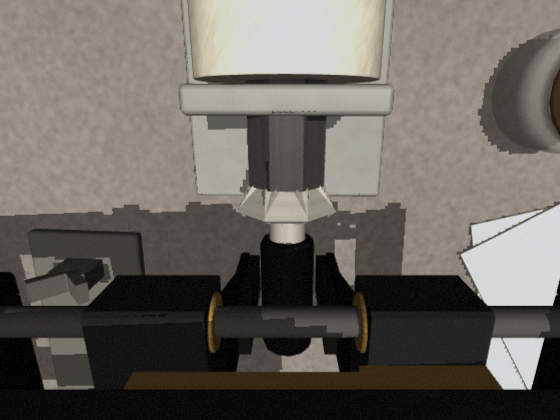

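Emit:
{"method": "move_arm", "body": {"increments": [{"xyz":[0,0,0],"rot":[0,0,0]},{"xyz":[0,0,0],"rot":[0,0,0]},{"xyz":[0,0,0],"rot":[0,0,0]},{"xyz":[0,0,0],"rot":[0,0,0]}]}}

```text
time_s: 25.63
tool_pos: [0.5908, 0.022, 0.0521]
ee_rot: [-3.138, 0.0, 1.527]
force: [-0.5, -0.5, 0.4]
grip_width: 0.0233
```

Emit:
{"method": "move_arm", "body": {"increments": [{"xyz":[0,0.1,0],"rot":[0,0,0]},{"xyz":[0,0.1,0],"rot":[0.1,0,0]}]}}

```text
time_s: 25.8
tool_pos: [0.5907, 0.0234, 0.0521]
ee_rot: [-3.138, -0.001, 1.527]
force: [0.1, -2.6, 0.8]
grip_width: 0.0233
```

Emit:
{"method": "move_arm", "body": {"increments": [{"xyz":[0,0.15,0],"rot":[0.1,0,0]},{"xyz":[0,0.15,0],"rot":[0.2,0,0]}]}}

```text
time_s: 25.97
tool_pos: [0.5908, 0.0245, 0.0521]
ee_rot: [-3.138, -0.003, 1.528]
force: [0.0, -7.9, -0.4]
grip_width: 0.0233
```

Emit:
{"method": "move_arm", "body": {"increments": [{"xyz":[0,0.2,0],"rot":[0.2,0,0]},{"xyz":[0,0.2,0],"rot":[0.2,0,0]}]}}

```text
time_s: 26.13
tool_pos: [0.5909, 0.025, 0.0521]
ee_rot: [-3.138, -0.004, 1.528]
force: [-0.5, -8.8, -0.3]
grip_width: 0.0232
```

Emit:
{"method": "move_arm", "body": {"increments": [{"xyz":[0,0.27,0],"rot":[0.2,0,0]},{"xyz":[0,0.27,0],"rot":[0.2,0,0]}]}}

```text
time_s: 26.3
tool_pos: [0.5909, 0.0255, 0.0521]
ee_rot: [-3.138, -0.004, 1.528]
force: [-0.8, -11.4, 0.1]
grip_width: 0.0236
```

Emit:
{"method": "move_arm", "body": {"increments": [{"xyz":[0,0.31,0],"rot":[0.2,0,0]},{"xyz":[0,0.31,0],"rot":[0.2,0,0]}]}}

```text
time_s: 26.47
tool_pos: [0.591, 0.0258, 0.0521]
ee_rot: [-3.137, -0.001, 1.528]
force: [-1.8, -13.0, -0.9]
grip_width: 0.023
```

Emit:
{"method": "move_arm", "body": {"increments": [{"xyz":[0,0.34,0],"rot":[0.3,0,0]},{"xyz":[0,0.34,0],"rot":[0.3,0,0]}]}}

```text
time_s: 26.63
tool_pos: [0.591, 0.0261, 0.0521]
ee_rot: [-3.137, -0.002, 1.528]
force: [-1.3, -13.7, -0.1]
grip_width: 0.023
```

```bash
python3 shot.py 22; python3 st.py 22
```

```text
26.6333 [0.59097452 0.02605448 0.05212592] [-3.13662921e+00 -1.94257450e-03  1.52814564e+00] [-0.09020313  0.32399085  1.7422808   0.00193216  1.08037195 -0.04847162]
26.6833 [0.591  0.026  0.0522] [-3.1366e+00 -2.0000e-03  1.5281e+00] [ -0.9  -13.08  -0.48] [-2.19  0.    0.02]
```

Emit:
{"method": "move_arm", "body": {"increments": [{"xyz":[0,0.37,0],"rot":[0.3,0,0]},{"xyz":[0,0.37,0],"rot":[0.3,0,0]}]}}

```text
time_s: 26.95
tool_pos: [0.591, 0.0263, 0.0521]
ee_rot: [-3.136, -0.002, 1.528]
force: [-1.3, -14.4, -0.2]
grip_width: 0.0232
```

Emit:
{"method": "move_arm", "body": {"increments": [{"xyz":[0,0.24,0],"rot":[0.1,0,0]},{"xyz":[0,0.18,0],"rot":[0.1,0,0]},{"xyz":[0,0.13,0],"rot":[0.1,0,0]},{"xyz":[0,0.1,0],"rot":[0,0,0]}]}}

```text
time_s: 27.28
tool_pos: [0.5908, 0.0242, 0.0521]
ee_rot: [-3.135, 0.004, 1.526]
force: [0.0, -4.8, 0.5]
grip_width: 0.0229
```

Emit:
{"method": "move_arm", "body": {"increments": [{"xyz":[0,0.1,0],"rot":[0,0,0]},{"xyz":[0,0.05,0],"rot":[0,0,0]},{"xyz":[0,0,0],"rot":[0,0,0]},{"xyz":[0,0,0],"rot":[0,0,0]},{"xyz":[0,0,0],"rot":[0,0,0]},{"xyz":[0,0,0],"rot":[0,0,0]},{"xyz":[0,0,0],"rot":[0,0,0]},{"xyz":[0,0,0],"rot":[0,0,0]}], "jaw": -1}}

```text
time_s: 27.95
tool_pos: [0.5908, 0.0279, 0.0521]
ee_rot: [-3.135, 0.001, 1.526]
force: [0.4, -0.4, -0.4]
grip_width: 0.0685
```

```bash
python3 shot.py 23; python3 st.py 23
python3 - <<'E'
from h import *
import pickle
L=[]
for t in (21,22,23):
    c,o,im=pickle.load(open(f"w{t}.pkl","rb"))
    L.append(cv2.resize(np.clip(im[180:260,235:345,::-1]*2.,0,255).astype(np.uint8),None,fx=2.4,fy=6,interpolation=cv2.INTER_CUBIC))
cv2.imwrite("pics/cmp2.png",np.hstack(L))
E
```

```text
27.95 [0.59077737 0.02794331 0.05209557] [-3.13506789e+00  1.40507977e-03  1.52643277e+00] [-0.08505107  0.32513979  1.74087432 -0.00189065  1.08204151 -0.03978983]
28.0 [0.5908 0.028  0.0521] [-3.1351e+00  1.4000e-03  1.5265e+00] [ 0.21  0.21 -0.41] [ 0.02 -0.11 -0.  ]
```

View pics/cmp2.png

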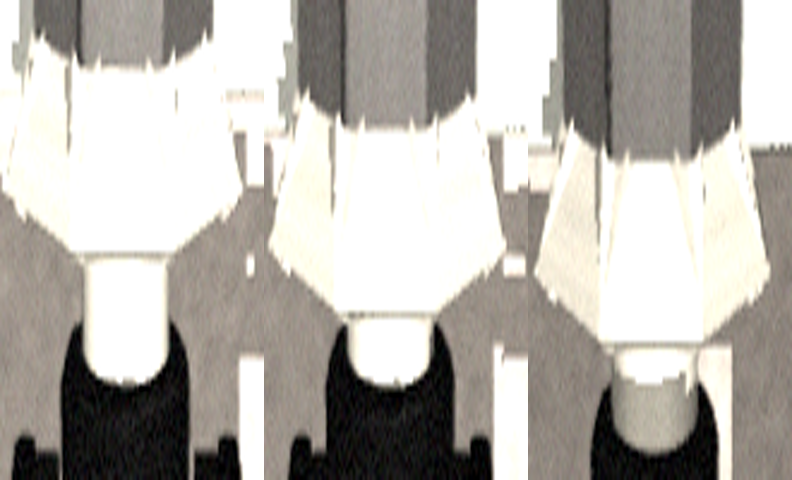

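After the second release the shaft shows about 17 px. That is about 2.2 mm back from the 13.5 N position, which matches the rubber relaxing at 5 N/mm. Retreating straight up.

Emit:
{"method": "move_arm", "body": {"increments": [{"xyz":[0,0,0],"rot":[0,0,0]},{"xyz":[0,0,0],"rot":[0,0,0]},{"xyz":[0,0,1],"rot":[0,0,0]},{"xyz":[0,0,2.5],"rot":[0,0,0]},{"xyz":[0,0,3],"rot":[0,0,0]},{"xyz":[0,0,3],"rot":[0,0,0]},{"xyz":[0,-2,2],"rot":[0,0,0]},{"xyz":[0,-3,0],"rot":[0,0,0]},{"xyz":[0,-3,0],"rot":[0,0,0]},{"xyz":[0,-2,0],"rot":[0,0,0]},{"xyz":[0,0,0],"rot":[0,0,0]},{"xyz":[0,0,0],"rot":[0,0,0]}]}}

```text
time_s: 29.1
tool_pos: [0.5897, -0.0753, 0.1807]
ee_rot: [-3.14, 0.003, 1.529]
force: [0.1, -0.4, -0.3]
grip_width: 0.0866
```

```bash
python3 shot.py 24 spindle; python3 st.py 24
python3 - <<'E'
from h import *
import pickle
c,o,im=pickle.load(open("w24.pkl","rb"))
for dep in (.155,.158,.161,.164):
    d=np.array([.04,1,0]);B=np.array([.592,.0605,.07])-d*(.17-dep);E=B-d*.055
    print(dep,proj(c,B+[0,0,.012]).round(1),proj(c,E+[0,0,.012]).round(1),"side",((proj(P("side"),E)-[150,170])*4).round(0))
E
```

```text
29.1 [ 0.58967845 -0.07527716  0.1807231 ] [-3.13955971  0.00340629  1.52905521] [-0.25739188  0.18183388  1.6510764  -0.00389414  1.30994125 -0.21464061]
spindle 0.94 [266.6  15.5 301.8 122.7] 3168
spindle 0.72 [  0.  246.7  14.4 272.4] 203
29.2 [ 0.5896 -0.0743  0.1803] [-3.1391  0.0034  1.5306] [-0.22  0.68 -0.16] [ 0.01 -0.09  0.01]
0.155 [283.9  40.7] [284.2 125.2] side [406. 121.]
0.158 [283.8  35.7] [284.2 120.8] side [403. 123.]
0.161 [283.8  30.7] [284.2 116.5] side [400. 124.]
0.164 [283.8  25.7] [284.2 112.1] side [396. 126.]
```

View pics/w24.png

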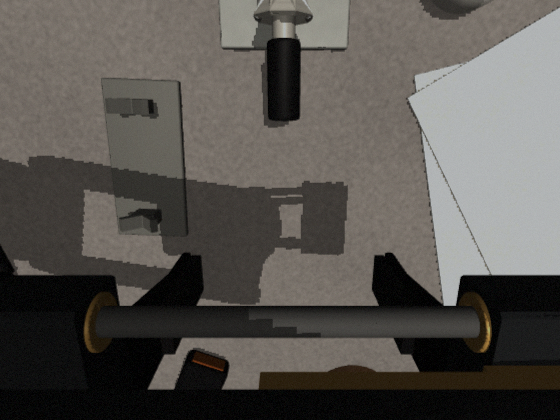

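View pics/sc24.png

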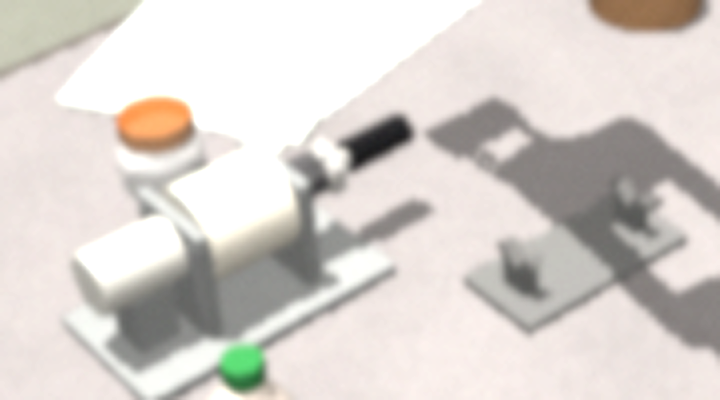

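```bash
python3 -c "
from cell import *
print(sign_off())"
```

```text
the job is handed in; nothing more can be done
None
```

The spindle is in the holder, pushed home onto the stop and let go. I handed the job in at about 29 s, with the gripper open and touching nothing; `sign_off()` gave no verdict.

- **What I did:** I took the large grey spindle with the black handle from the rest by its shaft. I entered it in the funnel, pushed it about 72 mm in and let go. It drooped about 0.05 rad, so I gripped the handle, brought it level and in line, and pushed on. The brake dragged at about 7–8 N. Then the force rose by about 5 N/mm on the stop, to 14.5 N.
- **What went wrong:** After the first release the handle stood about 3 mm further back than when pressed, more than I had expected. I gripped the handle again, pressed to 14.4 N, eased off to about 5 N and let go.
- **Last checks:** It then sat about 2 mm back from its pressed position, which fits the rubber relaxing. That puts it within about 1 mm of where the stop began to bear. The cameras put the final depth at about 156–160 mm from the mouth, level and in line.
- **Uncertainty:** The brake cup can't be seen, so that it is bottomed rests on the force readings and the depth. In the final close views the rest and the holder were unmoved, and the arm went near nothing else on the bench.

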